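# Swap the flow cell on the optical rail for the alignment target

### The arm

A 6-joint arm with a two-finger parallel gripper is mounted at the origin on a cart in front of the work surface, level with it; the furniture and walls round the work are solid. World frame = base frame: x ahead of the robot, y to its left, z up, the work surface at z = 0. Lengths are in m, angles in rad, forces in N, time in s.
With the tool pointing down it reaches from about 0.25 to 0.725 m from the base axis. Payload 4 kg.
Tool frame: the origin (TCP) lies on the centre line of the jaws, within the pads' length; the fingertips stand 17 mm ahead of it and the grasp point (between the pads) lies 2 mm behind it; z points along the fingers, y is the line along which they close (so a half turn about z gives the same grasp; the last joint's range is limited). The gripper opens to 85 mm and grips with 20 to 120 N. Pads are 22 mm wide; open, the fingers measure 114 mm over their backs; the gripper's body (76 mm by 85 mm) begins 54 mm behind the grasp point. The pads swing forward as they close: fully open they stand 13 mm farther back than shut.
Start: joints at [1.14, 0.241, 0.005, 1.335, 0, 1.571], TCP at [0.209, 0.454, 0.212] pointing down, gripper open.
Joint ranges: [-2.72, 2.72], [-1.05, 1.87], [-1.09, 1.28], [-1.99, 2.15], [-1.42, 1.44], [-3.14, 3.14]. Speed limits (rad/s): [2.79, 2.79, 3.14, 3.14, 3.14, 3.14].

### API

Orientations are given as a unit quaternion [x, y, z, w].
In Python, from workcell import get_obs, imaging, order gives the robot as it stands.
- The arm moves only by the tool apply_moves, never from a script. Its argument "targets" is a list that holds one entry, the list of rows, each a list of 5 numbers: the shift along the world's x, y, z in units of 40 mm (1.0 is 40 mm), then the turn about the world's z in degrees, then the gripper command: -1 is shut, 1 is fully open, values between are in proportion. In form: [[[dx, dy, dz, turn, fingers], ...]]. A call has 1 to 8 rows; each row shifts and turns the commanded pose from where the row before left it; what a row does not reach is not made up. A row lasts 1/12 s, in which the tool goes at most 41.7 mm and 7.16 degrees, less where a joint would pass 70% of its speed; a pose out of reach is approached as far as the arm can. A call is refused whole if a number of a shift passes 1 or a number of a turn 7.16, either way. A call with a gripper value outside its range is refused whole. The fingers move at their own pace and stop on an object; the grip force is fixed at half the most. Time passes only in rows, so rows that do not move let the fingers close. It gives the time, the measured TCP pose, the force, the opening and the grip force at its end, in the units of the state.
- get_obs(): the state, without advancing time (a new reading comes with each control period).
- imaging.camera(name): name is "side" or "top" or "wrist"; returns (picture, depth): 420x560x3 uint8, blue, green, red; 420x560 float32, m along the optical axis (not along the pixel's ray), 0 where there is no reading.
- imaging.get_calibration(name): a dict with "camera_matrix" (3x3 intrinsics, pixels), "k1" (the pictures are not rectified: a ray, as slopes to the right and down, at radius r is drawn at 1 + k1 r^2 times it, then the intrinsics apply), "eye" and "rotation" of the camera in the world; the wrist camera has in their place "hand_eye" (4x4, takes a point from camera to tool coordinates, whose origin is the TCP and whose axes are the flange's). Camera axes: x right, y down, z forward; pixel columns grow to the right and rows downward; lengths in m; the calibration is good to about 2 mm. A picture is of the moment at which its call begins: read the wrist's pose just before it. get_calibration takes no time and is no camera call.
- order.job_done(): hands the job in; it is judged then, once.
The state is a dict: "clock": time; "joint_pos": joint angles; "joint_vel": joint speeds; "tau": joint torques, N m; "eef_pos": TCP position; "tool_rot": TCP orientation; "ft_force": force on the tool from outside, world axes, zero at the start; "ft_torque": the same for the moment, N m; "grip_width": finger opening in m; "grasp_force": force on a finger pad.
Only numpy, scipy, OpenCV 4.12 (cv2) and the standard library are available. Lean on these libraries where they do the work, as an engineer would, in place of code of your own. Each camera call takes 0.05 s, during which the arm holds its last target. There are 200 camera calls.

### The job

The flow cell on the optical rail is due for cleaning. Lift the lens rider and the iris rider off the rail and stand them both on the rubber mat, slide the cell carriage along the T-slot and out of the rail's open end, and stand it upright in the steel tray. Then seat the white alignment target astride the rail at the closed end, where the cell was, and put the lens and the iris back on the rail, each where it stood before; nothing may be tipped over.

Things in the scene. Friction and masses are not known exactly. Their poses are not given: they have to be found in the camera images.
- rail: Fixed aluminium rail along its y: 300 long, 48 wide, 21 mm high; feet 4 mm high reach 46 mm to both sides. T-slot in its top: mouth 17 mm, chamber 35 mm wide. Closed by a dark 28 mm high end stop at +y (from y = 140 mm); open at -y (y = -150 mm). Origin: underside centre. Cell station: y = +105 mm. In order from the closed end stand the cell and the two riders (in either order), gaps over 20 mm.
- lens_rider: Lens on a saddle rider, 78 mm high: black square frame 44 mm wide (x), 14 thick (y), z = 34 to 78 mm, with a round barrel 38 mm wide, 30 long. Grip it across x, about z = 60 mm. Loose saddle: plate 70 (x) by 40 mm (y), cheeks straddle the rail with 4 mm play a side; lifts straight off. Origin: centre under the cheeks; 7 mm above the rail's origin when seated, at surface level when stood on a flat.
- iris_rider: Iris on a saddle rider, 93 mm high: slim aluminium frame 32 mm wide (x), 12 mm thick (y), z = 34 to 78 mm, black iris disc with a white centre spot on either face, short lever with a black ball on top, z up to 93 mm. Grip the frame across x at about z = 60 mm. Same saddle and origin as the lens rider; either of the two may be nearer the open end.
- target_rider: Alignment target on a saddle rider, 80 mm high: white plate 40 mm wide (x), 10 mm thick (y), z = 34 to 80 mm, with a thin black cross and rings. Grip the plate across x at about z = 60 mm. Same saddle and origin as the lens rider. Stands on the worktop in front of the rail at the start. May be seated on the rail either way round.
- cell: Flow-cell carriage, 93 mm high: upright aluminium frame with glass window, 36 mm wide (x), 18 thick (y), z = 34 to 80 mm, two hose nipples on top. Grip across x at about z = 60 mm. Under its plate a T-nut, held in the slot: 3.5 mm play a side, 2 mm up and down; unclamped, low friction, free past rail y = -168 mm. Origin: under the T-nut, 7 mm above the rail's; off the rail it stands on it.
- mat: Fixed flat grey ribbed rubber mat, 110 mm (x) by 170 mm (y), 3 mm thick: the side place for the lens and iris riders, which fit on it side by side along y. Origin at the centre of its underside. It lies in front of the rail on one side, left or right.
- tray: Fixed open steel tray, 105 mm (x) by 150 mm (y), 16 mm high, floor and walls 2.5 mm thick: the place for the cell carriage. Origin at the centre of its underside. It lies in front of the rail on the other side from the mat.
Not all that is in view belongs to the job. Leave any yellow look-alike of the iris_rider alone.

How it is judged:
On the way, in this order (a step that is already met when the one before it is completed fails the run):
1. the lens rider and the iris rider both stand upright on the mat, released (x of lens_rider in the frame of mat between -0.055 and 0.055 m and y of lens_rider in the frame of mat between -0.085 and 0.085 m and z of lens_rider in the frame of mat between -0.001 and 0.008 m and linear speed of each of lens_rider, iris_rider below 0.02 m/s and angle between each of lens_rider, iris_rider's own z axis and vertical below 0.12 rad and contact force between the fingers and lens_rider below 0.1 N and x of iris_rider in the frame of mat between -0.055 and 0.055 m and y of iris_rider in the frame of mat between -0.085 and 0.085 m and z of iris_rider in the frame of mat between -0.001 and 0.008 m and contact force between the fingers and iris_rider below 0.1 N), for 0.2 s.
2. the cell carriage stands upright in the tray, released (x of cell in the frame of tray between -0.045 and 0.045 m and y of cell in the frame of tray between -0.067 and 0.067 m and z of cell in the frame of tray between 0 and 0.009 m and linear speed of cell below 0.02 m/s and angle between cell's own z axis and vertical below 0.12 rad and contact force between the fingers and cell below 0.1 N), for 0.2 s.
At the end, for the whole second after the job is handed in: The cell carriage stands upright on the floor of the tray; the target rider sits astride the rail within 20 mm of the cell station; the lens and iris riders sit astride the rail within 12 mm of where each stood at the start; all upright (within 0.12 rad), at rest and released (x of cell in the frame of tray between -0.045 and 0.045 m and y of cell in the frame of tray between -0.067 and 0.067 m and z of cell in the frame of tray between 0 and 0.009 m and linear speed of each of cell, lens_rider, iris_rider, target_rider below 0.02 m/s and angle between each of cell, lens_rider, iris_rider, target_rider's own z axis and vertical below 0.12 rad and distance of each of lens_rider, iris_rider from where it was at the start of the episode below 0.012 m and angle between the y axis of each of lens_rider, iris_rider, target_rider and the y axis of rail, either way round below 0.25 rad and z of lens_rider in the frame of rail between 0.004 and 0.01 m and z of iris_rider in the frame of rail between 0.004 and 0.01 m and x of target_rider in the frame of rail between -0.01 and 0.01 m and y of target_rider in the frame of rail between 0.085 and 0.125 m and z of target_rider in the frame of rail between 0.004 and 0.01 m); the robot touches nothing.
It fails at once if a rider or the cell carriage is tipped over (angle between any of lens_rider, iris_rider, target_rider, cell's own z axis and vertical above 0.6 rad).
It also fails if it takes over 128 s, if anything falls off the work surface, if the arm or the gripper's body presses on something with over 40 N, if the wrist force passes 120 N, or if a joint passes its speed limit or range.

## Working session

There is one attempt and no reset: what is moved stays moved. The work goes in short steps, Python scripts to look and compute and a tool call to move; the robot and the scene stay as the last step left them, time stands still between calls to the robot, and variables do not carry over. Pictures are saved under pics/ and viewed, at most 14 in all, crops included, and the job is handed in when it is done.

Besides the shell and the picture viewer there is one more tool, called after "Call:" as a command line: name --argument value ..., lists and objects as JSON in quotes. apply_moves: Moves the arm, as the interface text tells. Its arguments: {"type":"object","properties":{"targets":{"type":"array","items":{"type":"array","items":{"type":"array","items":{"type":"number"}}}}},"required":["targets"]}

```bash
ls; mkdir -p pics; cat > h.py <<'E'
import numpy as np, cv2
from workcell import get_obs, imaging, order
from scipy.spatial.transform import Rotation as R
def cam(name):
    o=get_obs(); img,d=imaging.camera(name); c=imaging.get_calibration(name)
    if name=="wrist":
        T=np.eye(4); T[:3,:3]=R.from_quat(o["tool_rot"]).as_matrix(); T[:3,3]=o["eef_pos"]
        M=T@np.array(c["hand_eye"]); rot,eye=M[:3,:3],M[:3,3]
    else: rot,eye=np.array(c["rotation"]),np.array(c["eye"])
    return img,d,np.array(c["camera_matrix"]),c["k1"],rot,eye
def rays(uv,K,k1):
    uv=np.atleast_2d(np.float64(uv))
    n=cv2.undistortPoints(uv[:,None],K,np.array([k1,0,0,0,0.]))[:,0]
    return np.c_[n,np.ones(len(n))]
def onplane(uv,C,z):
    _,_,K,k1,rot,eye=C; r=rays(uv,K,k1)@rot.T
    return eye+r*((z-eye[2])/r[:,2])[:,None]
def bydepth(C):
    img,d,K,k1,rot,eye=C; h,w=d.shape
    v,u=np.mgrid[:h,:w]; r=rays(np.c_[u.ravel(),v.ravel()],K,k1)
    return ((r*d.reshape(-1,1))@rot.T+eye).reshape(h,w,3)
E
python3 - <<'E'
from h import *
for n in("top","side"):
    C=cam(n); cv2.imwrite(f"pics/{n}0.png",C[0]); print(n,C[5],C[4].round(3).tolist(),C[3],C[2].tolist()); np.savez(f"{n}0.npz",*C[:2])
print(get_obs())
E
```

```text
pics
top [0.36341483 0.01028965 1.41466132] [0.715, -0.695, 0.054, -0.047] -0.08279423732522792 [[515.7923697906753, 0.0, 274.9663245759743], [0.0, 515.7923697906753, 215.0587558859959], [0.0, 0.0, 1.0]]
side [ 0.60871813 -0.77832479  0.70856183] [0.907, 0.023, -0.002, -0.421] 0.026067725103260376 [[430.6611778582791, 0.0, 279.7452649375161], [0.0, 430.6611778582791, 212.69083338063334], [0.0, 0.0, 1.0]]
{'clock': 0.1, 'joint_pos': array([1.14002861e+00, 2.41356643e-01, 3.86038934e-03, 1.33521008e+00,
       1.13712603e-05, 1.57079292e+00]), 'joint_vel': array([-0.00062195, -0.00255161,  0.00236178, -0.00038079,  0.00032837,
        0.00048893]), 'tau': array([-4.03936008e-05, -3.73137975e+01,  2.53009415e+01,  1.08228347e-02,
       -8.07832726e-05, -5.62984880e-06]), 'eef_pos': array([0.20852764, 0.45377311, 0.21099308]), 'tool_rot': array([ 2.13720678e-01,  9.76894344e-01, -9.31720220e-04, -2.09661104e-04]), 'ft_force': array([-0.05555878,  0.25144119, -0.04135915]), 'ft_torque': array([ 0.03022951,  0.01070855, -0.02521847]), 'grasp_force': 0.0, 'grip_width': 0.08547920254392063}
```

View pics/top0.png

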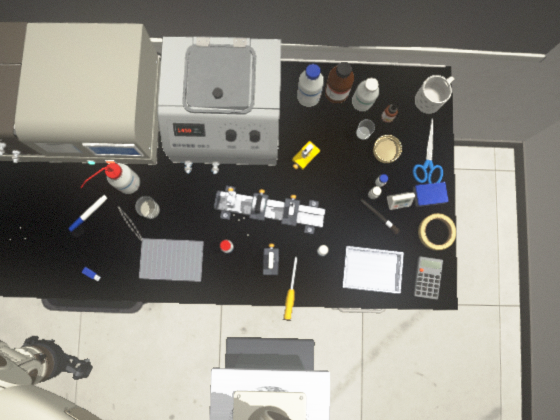

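View pics/side0.png

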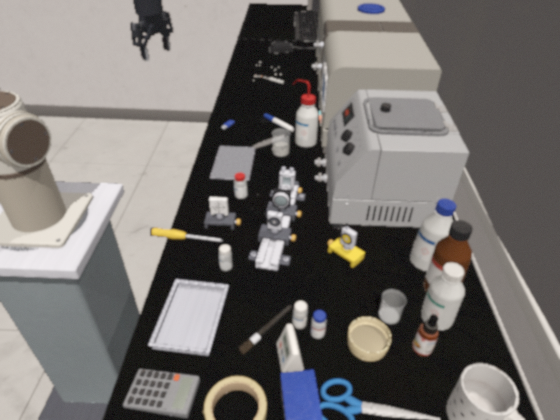

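The top view shows the rail from about (222,200) to (325,215), the mat at (171,260), the tray at (373,270), the target at (270,262) and the yellow decoy at (306,154). In the side view the rail riders are at (288,180), (280,200) and (275,222), the target at (218,212) and the decoy at (347,245). I'll check one close crop.

```bash
python3 - <<'E'
from h import *
a=cv2.imread("pics/top0.png")[170:290,200:340]; b=cv2.imread("pics/side0.png")[155:285,190:330]
a=cv2.resize(a,(400,343),interpolation=cv2.INTER_CUBIC); b=cv2.resize(b,(400,371),interpolation=cv2.INTER_CUBIC)
c=np.zeros((371,800,3),np.uint8); c[:343,:400]=a; c[:,400:]=b; cv2.imwrite("pics/crop0.png",c)
for n in("top",):
    C=cam(n); P=bydepth(C); np.save("P0.npy",P); img=C[0]
    z=P[...,2]
    # mat, tray: grey regions
    for nm,(u0,v0,u1,v1),lo,hi in(("mat",(130,230,212,290),.0,.008),("tray",(335,240,412,300),-.005,.03)):
        g=cv2.cvtColor(img,cv2.COLOR_BGR2GRAY)[v0:v1,u0:u1]
        m=(g>60).astype(np.uint8); cs,_=cv2.findContours(m,0,2); k=max(cs,key=cv2.contourArea)
        r=cv2.minAreaRect(k); bx=cv2.boxPoints(r)+[u0,v0]
        W=onplane(bx,C,.003 if nm=="mat" else .016)
        print(nm,W.round(4).tolist(),W.mean(0),np.linalg.norm(W[1]-W[0]),np.linalg.norm(W[2]-W[1]))
    print("worktop z",np.median(z[235:245,240:255]))
E
```

```text
Traceback (most recent call last):
  File "h.py", line 21, in bydepth
    return ((r*d.reshape(-1,1))@rot.T+eye).reshape(h,w,3)
            ~~~~~~~~~~~~~~~~~~~^~~~~~
ValueError: matmul: Input operand 1 has a mismatch in its core dimension 0, with gufunc signature (n?,k),(k,m?)->(n?,m?) (size 4 is different from 3)
```

View pics/crop0.png

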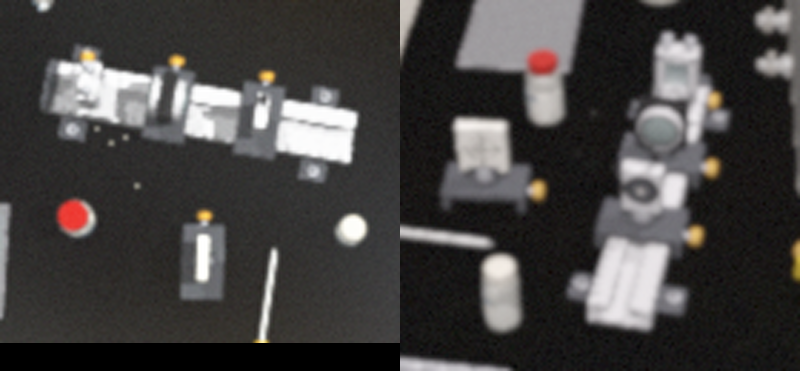

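The crop shows the cell by the dark end stop (top-view pixel ~(230,203)), the lens next (~(260,205)), then the iris (~(291,209)). The target stands free at (271,262). The decoy is the yellow one at (306,154), and I'll leave it. "rotation" turns out to be a quaternion, so I'll fix that.

```bash
sed -i 's/rot,eye=np.array(c\["rotation"\])/rot,eye=R.from_quat(c["rotation"]).as_matrix()/' h.py; cat > m.py <<'E'
from h import *
C=cam("top"); P=bydepth(C); img=C[0]; z=P[...,2]; g=cv2.cvtColor(img,cv2.COLOR_BGR2GRAY)
def box(nm,win,h,m):
    u0,v0,u1,v1=win; cs,_=cv2.findContours(m[v0:v1,u0:u1].astype(np.uint8),0,2)
    if not cs: print(nm,"none");return
    k=max(cs,key=cv2.contourArea); bx=cv2.boxPoints(cv2.minAreaRect(k))+[u0,v0]
    W=onplane(bx,C,h); e=W[1]-W[0]; f=W[2]-W[1]; l=f if np.linalg.norm(f)>np.linalg.norm(e) else e
    print(nm,"ctr",W.mean(0).round(4),"sides",np.linalg.norm(e).round(4),np.linalg.norm(f).round(4),"long axis deg",np.degrees(np.arctan2(l[1],l[0])).round(1)%180)
if __name__=="__main__":
    print("worktop z",np.median(z[235:245,240:255]))
    box("mat",(130,230,212,290),.003,g>60)
    box("tray",(335,240,412,300),.016,g>60)
    box("target plate",(255,235,285,285),.08,g>140)
    box("target saddle",(255,235,285,280),.034,(z>.02)&(z<.06))
    box("rail",(205,175,335,240),.021,(z>.013))
    w=(slice(175,240),slice(205,335)); v,u=np.mgrid[w]
    for lo,hi in((.045,.07),(.07,.085),(.085,.12)):
        m=(z[w]>lo)&(z[w]<hi); n,l,s,c=cv2.connectedComponentsWithStats(m.astype(np.uint8))
        for i in range(1,n):
            if s[i,4]>3: print(lo,s[i,4],P[w][l==i].mean(0).round(4),(c[i]+[205,175]).round(1))
    for (a,b) in ((v,u),): pass
    m=(z[w]>.015)&(z[w]<.027)&(g[w]>110); q=P[w][m]; c,_,_=None,0,0
    r=cv2.minAreaRect(q[:,:2].astype(np.float32)*1000); print("rail top",r, q[:,2].mean())
E
python3 m.py
```

```text
worktop z -0.0018801938091196346
mat ctr [0.4446 0.2931 0.003 ] sides 0.1327 0.2039 long axis deg 86.8
tray ctr [ 0.4259 -0.2716  0.016 ] sides 0.2098 0.1605 long axis deg 91.6
target plate ctr [0.4409 0.0061 0.08  ] sides 0.0439 0.015 long axis deg 176.5
target saddle ctr [0.4399 0.0091 0.034 ] sides 0.0375 0.0641 long axis deg 1.5999999999999943
rail ctr [0.5891 0.0151 0.021 ] sides 0.0845 0.2991 long axis deg 82.1
0.045 5 [0.5948 0.111  0.0484] [233.8 201.8]
0.045 11 [0.5804 0.1184 0.056 ] [230.6 206.5]
0.045 5 [0.5744 0.0613 0.0665] [251.8 208.8]
0.045 4 [0.5762 0.0311 0.0657] [263.2 208.5]
0.045 10 [0.5665 0.0443 0.058 ] [258.2 212.4]
0.045 6 [ 0.5596 -0.0405  0.0565] [290. 216.]
0.07 4 [0.6126 0.1214 0.0831] [229.2 192.8]
0.07 4 [0.6103 0.1081 0.0837] [234.2 193.8]
0.07 152 [0.586  0.0461 0.079 ] [257.6 203.9]
0.07 5 [0.5978 0.1188 0.0825] [230.  198.4]
0.07 9 [0.5819 0.1152 0.0799] [231.2 204.6]
0.07 40 [ 0.5717 -0.04    0.0808] [290.3 210.1]
0.085 59 [0.5955 0.1163 0.0903] [230.7 198.7]
0.085 9 [0.5976 0.0453 0.087 ] [258. 199.]
0.085 15 [ 0.5824 -0.0422  0.0908] [291.4 205.5]
0.085 4 [0.5805 0.0441 0.086 ] [258.2 205.5]
0.085 4 [ 0.5703 -0.0403  0.0874] [290.5 210.2]
0.085 5 [ 0.5616 -0.0387  0.0866] [289.8 213.6]
rail top ((591.5689086914062, 13.396484375), (294.81842041015625, 77.4254150390625), 81.34051513671875) 0.021016094275357663
```

Call:
apply_moves --targets '[[[0.44,-0.65,0.14,-4.58,1],[0.44,-0.65,0.14,-4.58,1],[0.44,-0.65,0.14,-4.58,1],[0.44,-0.65,0.14,-4.58,1],[0.44,-0.65,0.14,-4.58,1],[0.44,-0.65,0.14,-4.58,1],[0.44,-0.65,0.14,-4.58,1],[0.44,-0.65,0.14,-4.58,1]]]'

```text
clock: 0.87
eef_pos: [0.35, 0.2449, 0.2568]
tool_rot: [0.512, 0.859, -0.0, -0.0]
ft_force: [0.9, 0.1, -0.5]
grip_width: 0.0852
grasp_force: 0.0
```

Call:
apply_moves --targets '[[[0.44,-0.65,0.14,-4.58,1],[0.44,-0.65,0.14,-4.58,1],[0.44,-0.65,0.14,-4.58,1],[0.44,-0.65,0.14,-4.58,1],[0.44,-0.65,0.14,-4.58,1],[0.44,-0.65,0.14,-4.58,1],[0.44,-0.65,0.14,-4.58,1],[0.44,-0.65,0.14,-4.58,1]]]'

```text
clock: 1.53
eef_pos: [0.4909, 0.0368, 0.3015]
tool_rot: [0.756, 0.655, -0.0, -0.0]
ft_force: [0.9, 1.3, 0.5]
grip_width: 0.0859
grasp_force: 0.0
```

```bash
python3 - <<'E'
from h import *
import m
for nm,w,h,t in(("mat",(125,225,212,292),.003,95),("tray",(335,240,412,300),.016,120)):
    u0,v0,u1,v1=w; print(nm,"grey percentiles",np.percentile(m.g[v0:v1,u0:u1],[5,30,50,70,95]))
    k=cv2.morphologyEx((m.g>t).astype(np.uint8),cv2.MORPH_CLOSE,np.ones((5,5)))
    k=cv2.morphologyEx(k,cv2.MORPH_OPEN,np.ones((5,5))); m.box(nm,w,h,k)
W=cam("wrist"); cv2.imwrite("pics/w1.png",W[0]); print(W[5],W[4].round(3).tolist(),W[3],W[2].tolist(),get_obs()["eef_pos"])
E
```

```text
mat grey percentiles [ 24.  42.  58.  93. 147.]
mat ctr [0.4377 0.2807 0.003 ] sides 0.1112 0.1724 long axis deg 88.9
tray grey percentiles [ 45.  55. 147. 226. 233.]
tray ctr [ 0.4259 -0.2714  0.016 ] sides 0.1141 0.1608 long axis deg 85.4
[0.50494127 0.10454176 0.46377424] [[0.989, -0.143, -0.04], [-0.149, -0.948, -0.282], [0.002, 0.285, -0.959]] -0.042225601223890935 [[289.89298308862743, 0.0, 280.32592713385327], [0.0, 289.89298308862743, 207.19396336788256], [0.0, 0.0, 1.0]] [0.49264498 0.03500783 0.30144844]
```

View pics/w1.png

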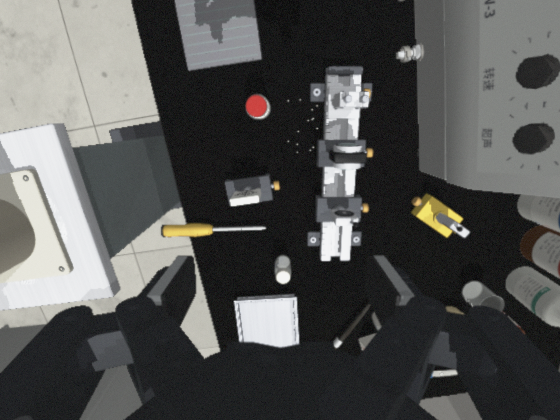

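The wrist view shows the cell at about (345,95), the lens (343,152), the iris (340,208), the open end at (337,260), the target (248,190), the mat's edge at top left, and the tray at (267,320). I'll measure the rail axis and riders from depth.

```bash
python3 - <<'E'
from h import *
W=cam("wrist"); P=bydepth(W); img=W[0]
cv2.imwrite("w2.png",img); np.save("w2.npy",P)
w=(slice(55,270),slice(300,390)); Q=P[w].reshape(-1,3); G=cv2.cvtColor(img,cv2.COLOR_BGR2GRAY)[w].ravel()
def rows(M,name):
    a=[]
    for y in np.arange(-.14,.18,.01):
        s=M[(abs(M[:,1]-y)<.005)]
        if len(s)>8: a.append((y,*np.percentile(s[:,0],[3,97]),len(s)))
    a=np.array(a); print(name); 
    for r in a: print(r.round(4), ((r[1]+r[2])/2).round(4))
ok=(Q[:,2]>.014)&(Q[:,2]<.028)&(G>120); rows(Q[ok],"railtop"); print("z",np.median(Q[ok][:,2]), "ymin", np.percentile(Q[ok][:,1],1))
for nm,ya,yb in(("cell",.085,.16),("lens",.0,.085),("iris",-.09,-.005)):
    s=Q[(Q[:,1]>ya)&(Q[:,1]<yb)]
    for lo,hi in((.036,.046),(.05,.07),(.07,.083),(.083,.11)):
        t=s[(s[:,2]>lo)&(s[:,2]<hi)]
        if len(t)>10: print(nm,lo,len(t),"min",np.percentile(t,2,0).round(4),"max",np.percentile(t,98,0).round(4),"med",np.median(t,0).round(4))
s=P[170:215,215:290].reshape(-1,3)
for lo,hi in((.02,.045),(.05,.07),(.07,.1)):
    t=s[(s[:,2]>lo)&(s[:,2]<hi)]; 
    if len(t)>10: r=cv2.minAreaRect(t[:,:2].astype(np.float32)*1000); print("target",lo,len(t),r,np.median(t,0).round(4))
E
```

```text
railtop
[-0.13    0.5421  0.5878 73.    ] 0.5649
[ -0.12     0.5419   0.5899 107.    ] 0.5659
[ -0.11     0.5439   0.5906 104.    ] 0.5672
[-1.000e-01  5.451e-01  5.916e-01  1.100e+02] 0.5684
[-9.000e-02  5.461e-01  5.941e-01  1.120e+02] 0.5701
[-8.000e-02  5.479e-01  5.945e-01  1.140e+02] 0.5712
[-7.000e-02  5.488e-01  5.915e-01  7.300e+01] 0.5701
[-0.06    0.5504  0.5648 26.    ] 0.5576
[-0.05    0.6003  0.6222 25.    ] 0.6113
[-0.04    0.6116  0.623  14.    ] 0.6173
[-2.000e-02  5.588e-01  6.033e-01  8.300e+01] 0.581
[-1.000e-02  5.578e-01  6.046e-01  1.290e+02] 0.5812
[  0.       0.5596   0.6064 136.    ] 0.583
[1.000e-02 5.607e-01 6.074e-01 1.300e+02] 0.584
[2.000e-02 5.618e-01 6.079e-01 8.600e+01] 0.5849
[ 0.03    0.5627  0.6339 20.    ] 0.5983
[ 0.04    0.6271  0.6353 37.    ] 0.6312
[ 0.06    0.6025  0.6148 12.    ] 0.6086
[7.000e-02 5.702e-01 6.152e-01 1.210e+02] 0.5927
[8.000e-02 5.707e-01 6.173e-01 1.570e+02] 0.594
[9.000e-02 5.727e-01 6.178e-01 1.470e+02] 0.5953
[ 0.1     0.5732  0.6156 82.    ] 0.5944
[ 0.11    0.5741  0.613  38.    ] 0.5935
[ 0.12    0.5764  0.5818 19. 
[... 1028 characters left out ...]
0.0435  0.0508] max [ 0.5922 -0.0331  0.0695] med [ 0.5717 -0.0348  0.0614]
iris 0.07 98 min [ 0.5611 -0.0423  0.0702] max [ 0.5915 -0.0335  0.0829] med [ 0.5745 -0.0353  0.0768]
iris 0.083 184 min [ 0.5621 -0.0463  0.0831] max [ 0.5919 -0.0351  0.0988] med [ 0.5781 -0.041   0.0849]
target 0.02 738 ((441.0616455078125, 8.56983757019043), (39.89731979370117, 70.05028533935547), 89.37822723388672) [0.4483 0.0157 0.0222]
target 0.05 92 ((442.1780700683594, 12.931489944458008), (6.901939868927002, 39.81336975097656), 79.71649169921875) [0.443  0.0133 0.0609]
target 0.07 253 ((441.20062255859375, 8.64974308013916), (10.425806999206543, 39.93600082397461), 89.67778015136719) [0.442  0.0096 0.0796]
```

```bash
python3 - <<'E'
from h import *
P=np.load("w2.npy"); Q=P[55:270,300:390].reshape(-1,3)
for nm,ya,yb,lo,hi in(("cell",.085,.16,.083,.0885),("cellall",.085,.16,.05,.11),("lens",.02,.075,.0825,.088),("iris",-.07,-.005,.0825,.0875),("irisall",-.07,-.005,.05,.1)):
    t=Q[(Q[:,1]>ya)&(Q[:,1]<yb)&(Q[:,2]>lo)&(Q[:,2]<hi)]; print(nm,len(t),cv2.minAreaRect(t[:,:2].astype(np.float32)*1000),t.mean(0))
E
```

```text
cell 317 ((599.2925415039062, 117.20626068115234), (19.001298904418945, 37.0255241394043), 82.2907485961914) [0.59801601 0.1174482  0.08660233]
cellall 520 ((599.2239990234375, 117.38147735595703), (19.121023178100586, 37.13712692260742), 81.84459686279297) [0.59633415 0.11756151 0.08603891]
lens 327 ((588.4971923828125, 45.829654693603516), (22.16941261291504, 41.56684112548828), 66.04399871826172) [0.58859274 0.04587485 0.08444443]
iris 156 ((576.8639526367188, -40.98213577270508), (10.697718620300293, 30.746631622314453), 81.6983871459961) [ 0.57552168 -0.04025179  0.08460989]
irisall 376 ((577.1597290039062, -40.02797317504883), (12.541980743408203, 32.010101318359375), 84.07452392578125) [ 0.57588538 -0.038248    0.07760542]
```

Call:
apply_moves --targets '[[[0.8,0.09,0,0,1],[0.8,0.09,0,0,1],[0.8,0.09,0,0,1],[0,0,-0.8,0,1],[0,0,-0.8,0,1],[0,0,-0.8,0,1],[0,0,-0.8,0,1],[0,0,0,0,1]]]'

```text
clock: 2.35
eef_pos: [0.5803, 0.05, 0.1654]
tool_rot: [0.754, 0.657, -0.006, -0.005]
ft_force: [-2.0, -0.3, -0.9]
grip_width: 0.0853
grasp_force: 0.0
```

Call:
apply_moves --targets '[[[0.0,0,0,0,1],[0,0,0,0,1],[0,0,-0.5,0,1],[0,0,-0.2,0,1],[0,0,0,0,1]]]'

```text
clock: 2.77
eef_pos: [0.5862, 0.0493, 0.1457]
tool_rot: [0.754, 0.656, -0.0, -0.0]
ft_force: [-0.4, 0.6, -0.2]
grip_width: 0.0851
grasp_force: 0.0
```

Call:
apply_moves --targets '[[[0.05,-0.09,-0.4,0,1],[0,0,-0.4,0,1],[0,0,-0.4,0,1],[0,0,-0.4,0,1],[0,0,-0.3,0,1],[0,0,-0.1,0,1],[0,0,0,0,1],[0,0,0,0,1]]]'

```text
clock: 3.43
eef_pos: [0.5893, 0.0456, 0.0668]
tool_rot: [0.754, 0.656, 0.001, 0.001]
ft_force: [0.3, 0.7, -0.2]
grip_width: 0.0851
grasp_force: 0.0
```

Close on the lens and lift.

Call:
apply_moves --targets '[[[0,0,0,0,-1],[0,0,0,0,-1],[0,0,0,0,-1],[0,0,0,0,-1],[0,0,0,0,-1],[0,0,0,0,-1],[0,0,0.1,0,-1],[0,0,0.2,0,-1]]]'

```text
clock: 4.1
eef_pos: [0.5874, 0.0454, 0.0767]
tool_rot: [0.755, 0.656, -0.001, -0.001]
ft_force: [0.6, -0.5, -1.2]
grip_width: -0.0002
grasp_force: 0.0
```

Call:
apply_moves --targets '[[[0,0,0.4,0,-1],[0,0,0.6,0,-1],[0,0,0.7,0,-1],[0,0,0.7,0,-1],[0,0,0.5,0,-1],[0,0,0,0,-1]]]'

```text
clock: 4.6
eef_pos: [0.5914, 0.0457, 0.1998]
tool_rot: [0.754, 0.656, 0.004, 0.003]
ft_force: [0.9, 0.7, 1.2]
grip_width: -0.0004
grasp_force: 0.0
```

The grip closed empty, so I'll look.

```bash
python3 - <<'E'
from h import *
W=cam("wrist"); C=cam("top"); S=cam("side")
c=np.zeros((420,800,3),np.uint8); c[:,:560]=W[0]
c[:200,560:]=cv2.resize(C[0][170:270,200:320],(240,200)); c[200:420,560:]=cv2.resize(S[0][140:270,220:360],(240,220)); cv2.imwrite("pics/c3.png",c)
o=get_obs(); print(o["eef_pos"],o["grip_width"])
E
```

```text
[0.58823055 0.04549293 0.19344635] 9.622203573883862e-05
```

View pics/c3.png

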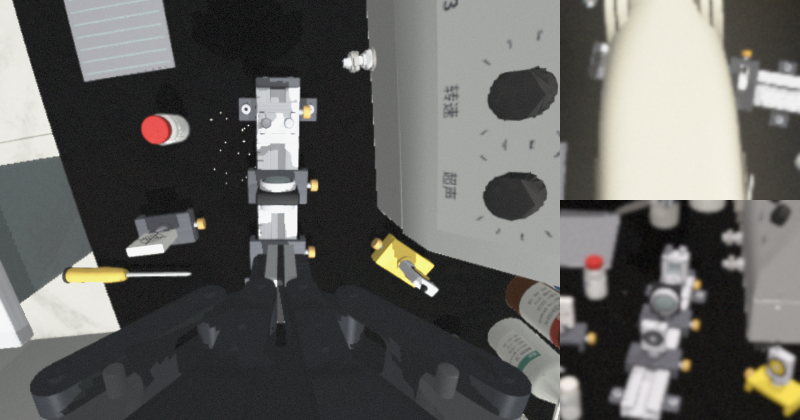

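The view shows the lens still upright on the rail at about (278,185), the iris at (285,250) and the fingers closed near (280,260). I'll measure where the lens and the fingertips really are.

```bash
python3 - <<'E'
from h import *
W=cam("wrist"); P=bydepth(W); o=get_obs(); print(o["eef_pos"],o["joint_pos"].round(3))
for v in range(160,350,10): print(v,P[v,262].round(3),P[v,279].round(3),P[v,295].round(3))
print(np.array(imaging.get_calibration("wrist")["hand_eye"]).round(3))
E
```

```text
[0.58771284 0.04544784 0.19250393] [0.077 0.43  0.223 1.366 0.    1.787]
160 [0.572 0.079 0.022] [0.591 0.074 0.005] [0.609 0.073 0.02 ]
170 [0.57  0.068 0.027] [0.589 0.065 0.026] [0.607 0.063 0.027]
180 [0.569 0.057 0.03 ] [0.589 0.063 0.073] [0.605 0.059 0.065]
190 [0.571 0.055 0.071] [0.588 0.055 0.082] [0.604 0.051 0.077]
200 [0.571 0.048 0.085] [0.587 0.046 0.084] [0.602 0.044 0.085]
210 [0.562 0.019 0.021] [0.585 0.035 0.081] [0.601 0.031 0.076]
220 [0.56  0.006 0.02 ] [ 0.58  -0.001  0.006] [0.6   0.001 0.022]
230 [ 0.558 -0.007  0.02 ] [ 0.578 -0.015  0.005] [ 0.598 -0.011  0.022]
240 [ 0.556 -0.02   0.02 ] [ 0.576 -0.028  0.006] [ 0.597 -0.025  0.021]
250 [ 0.555 -0.029  0.029] [0.589 0.057 0.224] [ 0.595 -0.035  0.028]
260 [0.581 0.054 0.226] [0.589 0.056 0.234] [0.597 0.052 0.227]
270 [0.581 0.054 0.236] [0.59  0.057 0.245] [0.596 0.057 0.245]
280 [0.583 0.06  0.256] [0.589 0.055 0.249] [0.596 0.057 0.254]
290 [0.584 0.059 0.261] [0.589 0.051 0.25 ] [0.596 0.057 0.262]
300 [0.584 0.059 0.268] [0.588 0.046 0.25 ] [0.595 0.057 0.268]
310 [0.585 0.063 0.28 ] [0.587 0.041 0.25 ] [0.595 0.062 0.28 ]
320 [0.586 0.064 0.285] [0.587 0.038 0.252] [0.595 0.061 0.283]
330 [0.586 0.064 0.289] [ 0.556 -0.173 -0.   ] [0.595 0.058 0.284]
340 [0.586 0.061 0.29 ] [ 0.553 -0.191 -0.   ] [0.594 0.054 0.284]
[[ 0.001 -0.959 -0.282  0.072]
 [ 1.     0.001 -0.001  0.   ]
 [ 0.002 -0.282  0.959 -0.162]
 [ 0.     0.     0.     1.   ]]
```

```bash
python3 - <<'E'
from h import *
o=get_obs(); S=cam("side"); P=bydepth(S); e=o["eef_pos"]; print(e)
m=(abs(P[...,0]-e[0])<.02)&(abs(P[...,1]-e[1])<.03)&(P[...,2]>.11)
v,u=np.nonzero(m); print(m.sum(), np.sort(P[m][:,2])[:12].round(3), u[v==v.max()], v.max())
for z in(e[2]-.017,e[2]+.03):
    p=np.array([e[0],e[1],z]); q=S[4].T@(p-S[5]); print(z, S[2]@(q/q[2]))
v0=m.nonzero()[0].max(); cv2.imwrite("pics/s4.png",cv2.resize(S[0][20:240,170:400],(690,600)))
E
```

```text
[0.58771284 0.04544784 0.19250393]
1133 [0.213 0.213 0.214 0.216 0.216 0.216 0.217 0.218 0.218 0.219 0.219 0.219] [283 284] 145
0.17550393045620372 [282.4381261  157.26736916   1.        ]
0.22250393045620373 [282.87463266 139.10162007   1.        ]
```

View pics/s4.png

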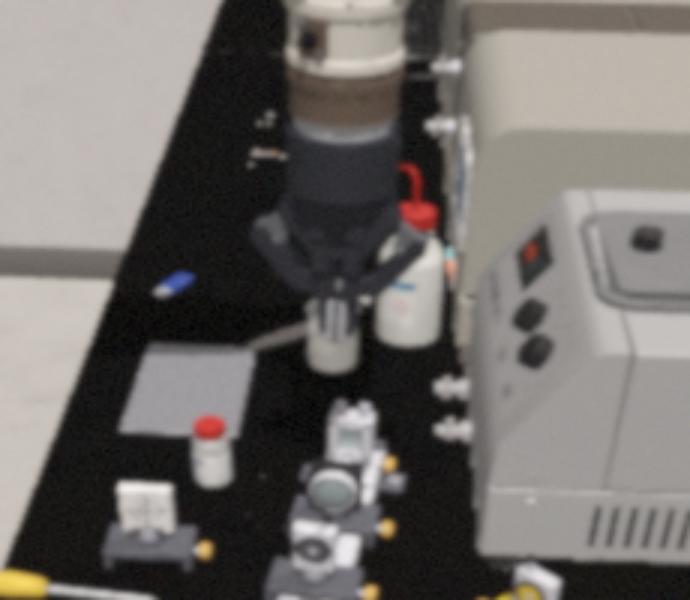

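The side view confirms it: the fingertips (crop (335,340)) sit roughly 45 mm higher than the reported TCP implies, consistent with the wrist depth reading. The grip closed above the lens and everything still stands. I'll command about 46 mm lower.

Call:
apply_moves --targets '[[[0,0,0,0,1],[0,0,0,0,1],[0,0,0,0,1],[0,0,0,0,1],[0,0,-0.6,0,1],[0,0,-0.8,0,1],[0,0,-0.8,0,1],[0,0,-0.5,0,1]]]'

```text
clock: 5.52
eef_pos: [0.5866, 0.0454, 0.0822]
tool_rot: [0.754, 0.656, -0.002, -0.001]
ft_force: [-0.7, -0.8, 0.0]
grip_width: 0.0851
grasp_force: 0.0
```

Call:
apply_moves --targets '[[[0,0,-0.3,0,1],[0,0,-0.3,0,1],[0,0,-0.3,0,1],[0,0,-0.2,0,1],[0,0,0,0,1],[0,0,0,0,1]]]'

```text
clock: 6.02
eef_pos: [0.5881, 0.0455, 0.0411]
tool_rot: [0.755, 0.656, -0.0, -0.0]
ft_force: [-0.7, 0.3, 0.0]
grip_width: 0.0853
grasp_force: 0.0
```

Call:
apply_moves --targets '[[[0,0,-0.2,0,1],[0,0,-0.2,0,1],[0,0,-0.1,0,1],[0,0,0,0,1],[0,0,0,0,1]]]'

```text
clock: 6.43
eef_pos: [0.588, 0.0455, 0.021]
tool_rot: [0.755, 0.656, -0.0, -0.0]
ft_force: [-0.2, -0.9, 0.4]
grip_width: 0.086
grasp_force: 0.0
```

```bash
python3 - <<'E'
from h import *
W=cam("wrist"); P=bydepth(W); e=get_obs()["eef_pos"]; print(e)
z=P[...,2]; 
for s in(-1,1):
    m=(abs(P[...,1]-e[1])<.03)&(s*(P[...,0]-e[0])>.03)&(s*(P[...,0]-e[0])<.065)&(z>.03)&(z<.15)
    print(s,m.sum(),np.percentile(z[m],[1,5,20]) if m.any() else "", P[m].min(0))
cv2.imwrite("pics/w5.png",W[0])
E
```

```text
[0.58839627 0.04552605 0.0213935 ]
-1 13617 [0.05853733 0.06923392 0.09934473] [0.52340247 0.03913026 0.03013126]
1 13972 [0.05800149 0.06876142 0.09942709] [0.61839663 0.02468463 0.03000516]
```

View pics/w5.png

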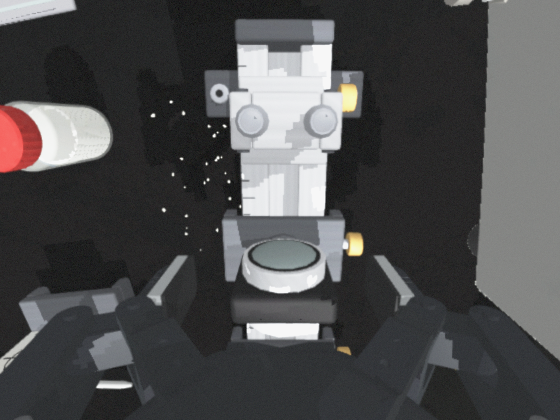

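The wrist view shows the lens frame (232–338, row 305) centred between the open fingers, with the tips near z = 58 mm. I'll close.

Call:
apply_moves --targets '[[[0,0,0,0,-1],[0,0,0,0,-1],[0,0,0,0,-1],[0,0,0,0,-1],[0,0,0,0,-1],[0,0,0,0,-1]]]'

```text
clock: 6.98
eef_pos: [0.5889, 0.0456, 0.0219]
tool_rot: [0.754, 0.656, 0.0, 0.0]
ft_force: [-0.3, 0.7, 3.6]
grip_width: 0.0434
grasp_force: 61.4
```

Call:
apply_moves --targets '[[[0,0,0.2,0,-1],[0,0,0.4,0,-1],[0,0,0.6,0,-1],[0,0,0.7,0,-1],[0,0,0.7,0,-1],[0,0,0.6,0,-1],[0,0,0.3,0,-1],[0,0,0,0,-1]]]'

```text
clock: 7.65
eef_pos: [0.5903, 0.0457, 0.1653]
tool_rot: [0.754, 0.656, 0.003, 0.002]
ft_force: [0.5, -0.5, -2.3]
grip_width: 0.0432
grasp_force: 61.3
```

Call:
apply_moves --targets '[[[-0.2,0.35,0,0,-1],[-0.35,0.65,0,0,-1],[-0.38,0.7,0,0,-1],[-0.38,0.7,0,0,-1],[-0.38,0.7,0,0,-1],[-0.38,0.7,0,0,-1],[-0.38,0.7,0,0,-1],[-0.38,0.7,0,0,-1]]]'

```text
clock: 8.32
eef_pos: [0.4724, 0.2543, 0.1593]
tool_rot: [0.754, 0.656, -0.002, -0.001]
ft_force: [0.8, 0.1, -2.9]
grip_width: 0.0432
grasp_force: 61.5
```

Call:
apply_moves --targets '[[[-0.38,0.7,0,0,-1],[-0.35,0.65,0,0,-1],[-0.2,0.35,0,0,-1],[0,0,0,0,-1],[0,0,0,0,-1]]]'

```text
clock: 8.73
eef_pos: [0.4359, 0.3217, 0.1595]
tool_rot: [0.754, 0.657, -0.002, -0.0]
ft_force: [0.3, 0.1, -2.3]
grip_width: 0.0436
grasp_force: 61.6
```

```bash
python3 - <<'E'
from h import *
import m
m.box("mat",(125,225,212,292),.003,m.g>95)
W=cam("wrist"); S=cam("side"); c=np.zeros((420,800,3),np.uint8); c[:,:560]=W[0]; c[:,560:]=cv2.resize(S[0][90:300,170:290],(240,420)); cv2.imwrite("pics/c6.png",c); print(get_obs()["eef_pos"])
P=bydepth(W); np.savez("w6.npz",W[0],P)
E
```

```text
mat ctr [0.438  0.2816 0.003 ] sides 0.1144 0.174 long axis deg 88.2
[0.43772957 0.32048686 0.16052041]
```

View pics/c6.png

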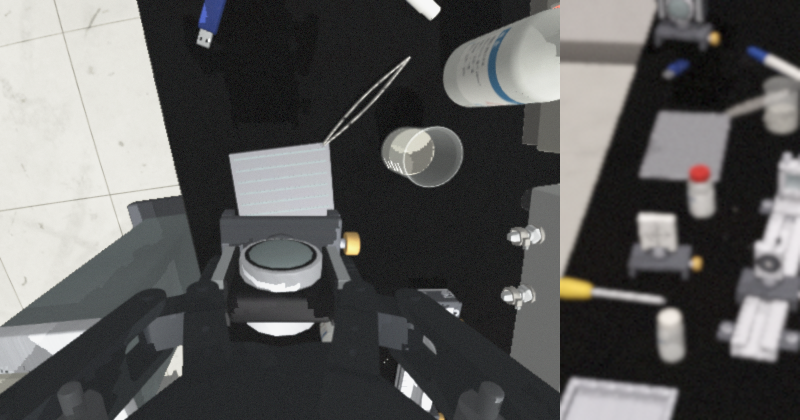

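```bash
python3 - <<'E'
from h import *
W=cam("wrist"); print(onplane([[230,154],[328,143],[333,215],[325,143],[240,215]],W,.003).round(4))
E
```

```text
[[0.3884 0.3665 0.003 ]
 [0.4956 0.3634 0.003 ]
 [0.4937 0.2811 0.003 ]
 [0.4923 0.3639 0.003 ]
 [0.3869 0.2959 0.003 ]]
```

The lens is held level over the mat, whose far corners at (230,153) and (328,143) put its centre at about (0.441, 0.280). I'll lower it.

Call:
apply_moves --targets '[[[0,0,-0.4,0,-1],[0,0,-0.7,0,-1],[0,0,-0.7,0,-1],[0,0,-0.6,0,-1],[0,0,-0.5,0,-1],[0,0,-0.4,0,-1],[0,0,0,0,-1],[0,0,0,0,-1]]]'

```text
clock: 9.6
eef_pos: [0.4377, 0.3201, 0.0286]
tool_rot: [0.755, 0.656, -0.001, -0.0]
ft_force: [0.2, -0.5, -2.3]
grip_width: 0.0432
grasp_force: 61.5
```

Call:
apply_moves --targets '[[[0,0,-0.1,0,-1],[0,0,-0.1,0,-1],[0,0,0,0,-1],[0,0,0,0,-1]]]'

```text
clock: 9.93
eef_pos: [0.4383, 0.3217, 0.022]
tool_rot: [0.755, 0.656, 0.0, 0.0]
ft_force: [-0.3, 0.5, -2.0]
grip_width: 0.0432
grasp_force: 61.5
```

Call:
apply_moves --targets '[[[0,0,-0.05,0,-1],[0,0,-0.05,0,-1],[0,0,0,0,-1],[0,0,0,0,-1]]]'

```text
clock: 10.27
eef_pos: [0.4384, 0.3219, 0.0179]
tool_rot: [0.754, 0.656, 0.001, 0.0]
ft_force: [-0.8, -0.2, 0.6]
grip_width: 0.0435
grasp_force: 61.8
```

Contact, since the weight is off the wrist. I'll release and rise.

Call:
apply_moves --targets '[[[0,0,0,0,1],[0,0,0,0,1],[0,0,0,0,1],[0,0,0,0,1],[0,0,0.3,0,1],[0,0,0.6,0,1],[0,0,0.8,0,1],[0,0,0.8,0,1]]]'

```text
clock: 10.93
eef_pos: [0.4371, 0.3208, 0.1176]
tool_rot: [0.754, 0.656, -0.001, -0.0]
ft_force: [1.3, 0.9, -0.1]
grip_width: 0.0852
grasp_force: 0.0
```

Call:
apply_moves --targets '[[[0,0,0.8,0,1],[0.2,-0.5,0.1,0,1],[0.36,-0.9,0,0,1],[0.36,-0.9,0,0,1],[0.36,-0.9,0,0,1],[0.36,-0.9,0,0,1],[0.36,-0.9,0,0,1],[0.36,-0.9,0,0,1]]]'

```text
clock: 11.6
eef_pos: [0.5327, 0.0838, 0.1535]
tool_rot: [0.754, 0.656, 0.0, 0.0]
ft_force: [0.8, 0.3, -0.1]
grip_width: 0.0857
grasp_force: 0.0
```

Call:
apply_moves --targets '[[[0.36,-0.9,0,0,1],[0.36,-0.9,0,0,1],[0.3,-0.75,0,0,1],[0,0,0,0,1],[0,0,0,0,1]]]'

```text
clock: 12.02
eef_pos: [0.5734, -0.0184, 0.153]
tool_rot: [0.756, 0.655, -0.0, -0.0]
ft_force: [-0.2, -0.1, 0.6]
grip_width: 0.0854
grasp_force: 0.0
```

Call:
apply_moves --targets '[[[0.09,-0.56,0,0,1],[0,0,-0.4,0,1],[0,0,-0.7,0,1],[0,0,-0.7,0,1],[0,0,-0.6,0,1],[0,0,-0.4,0,1],[0,0,0,0,1],[0,0,0,0,1]]]'

```text
clock: 12.68
eef_pos: [0.5756, -0.0375, 0.0407]
tool_rot: [0.754, 0.657, -0.001, -0.001]
ft_force: [0.6, -0.0, 1.0]
grip_width: 0.0854
grasp_force: 0.0
```

```bash
python3 - <<'E'
from h import *
W=cam("wrist"); P=bydepth(W); e=get_obs()["eef_pos"]; print(e)
s=P[(P[...,2]>.05)&(P[...,2]<.1)&(abs(P[...,0]-.577)<.02)&(abs(P[...,1]+.041)<.025)]
print(len(s), cv2.minAreaRect(s[:,:2].astype(np.float32)*1000) if len(s)>5 else "", s.min(0),s.max(0))
S=cam("top"); m=cv2.resize(S[0][225:290,130:215],(510,390),interpolation=cv2.INTER_CUBIC); cv2.imwrite("mat.png",m)
PP=bydepth(S); q=PP[225:290,130:215].reshape(-1,3); q=q[q[:,2]>.05]; print("lens on mat",q.mean(0) if len(q) else 0,len(q),q[:,2].max())
E
```

```text
[ 0.57695824 -0.03783804  0.04207916]
3503 ((577.5560913085938, -40.23408508300781), (13.820076942443848, 32.225921630859375), 82.81409454345703) [ 0.56102486 -0.0488994   0.05001484] [ 0.59374036 -0.03260866  0.09993262]
lens on mat [0.4310175  0.29190683 0.1897114 ] 243 1.4146613237809145
```

Call:
apply_moves --targets '[[[0,-0.06,-0.2,0,1],[0,0,-0.2,0,1],[0,0,-0.11,0,1],[0,0,0,0,1],[0,0,0,0,1]]]'

```text
clock: 13.2
eef_pos: [0.5763, -0.0413, 0.0205]
tool_rot: [0.755, 0.656, -0.0, -0.0]
ft_force: [0.3, 0.8, -0.2]
grip_width: 0.0856
grasp_force: 0.0
```

Call:
apply_moves --targets '[[[0,0,0,0,-1],[0,0,0,0,-1],[0,0,0,0,-1],[0,0,0,0,-1],[0,0,0,0,-1],[0,0,0,0,-1],[0,0,0,0,-1]]]'

```text
clock: 13.78
eef_pos: [0.5772, -0.0413, 0.0214]
tool_rot: [0.754, 0.656, 0.0, 0.0]
ft_force: [0.2, -0.1, 1.7]
grip_width: 0.0312
grasp_force: 59.8
```

Call:
apply_moves --targets '[[[0,0,0.2,0,-1],[0,0,0.4,0,-1],[0,0,0.6,0,-1],[0,0,0.7,0,-1],[0,0,0.7,0,-1],[0,0,0.6,0,-1],[0,0,0.3,0,-1],[0,0,0,0,-1]]]'

```text
clock: 14.45
eef_pos: [0.5788, -0.0414, 0.165]
tool_rot: [0.754, 0.656, 0.002, 0.002]
ft_force: [0.5, -0.7, -2.1]
grip_width: 0.0313
grasp_force: 59.6
```

Call:
apply_moves --targets '[[[-0.17,0.35,0,0,-1],[-0.33,0.65,0,0,-1],[-0.35,0.7,0,0,-1],[-0.35,0.7,0,0,-1],[-0.35,0.7,0,0,-1],[-0.35,0.7,0,0,-1],[-0.35,0.7,0,0,-1],[-0.35,0.7,0,0,-1]]]'

```text
clock: 15.12
eef_pos: [0.4698, 0.1679, 0.1591]
tool_rot: [0.754, 0.656, -0.002, -0.001]
ft_force: [0.9, -0.2, -2.4]
grip_width: 0.0315
grasp_force: 59.8
```

Call:
apply_moves --targets '[[[-0.35,0.7,0,0,-1],[-0.33,0.65,0,0,-1],[-0.17,0.4,0,0,-1],[0,0,0,0,-1],[0,0,0,0,-1]]]'

```text
clock: 15.53
eef_pos: [0.4367, 0.2371, 0.1594]
tool_rot: [0.754, 0.657, -0.002, -0.0]
ft_force: [-0.3, -1.0, -1.9]
grip_width: 0.0314
grasp_force: 59.9
```

```bash
python3 - <<'E'
from h import *
W=cam("wrist"); P=bydepth(W); print(get_obs()["eef_pos"])
s=P[(P[...,2]>.07)&(P[...,2]<.09)&(abs(P[...,0]-.438)<.04)&(P[...,1]>.29)&(P[...,1]<.36)]; print("lens top",len(s),s.mean(0),s.max(0),cv2.minAreaRect(s[:,:2].astype(np.float32)*1000))
E
```

```text
[0.43739452 0.23644037 0.15965183]
lens top 1801 [0.43844964 0.32172232 0.07807187] [0.46089231 0.33885595 0.08306224] ((438.4403991699219, 321.6131896972656), (33.076236724853516, 44.078243255615234), 81.9872055053711)
```

Call:
apply_moves --targets '[[[0,0,-0.4,0,-1],[0,0,-0.7,0,-1],[0,0,-0.7,0,-1],[0,0,-0.6,0,-1],[0,0,-0.5,0,-1],[0,0,-0.45,0,-1],[0,0,0,0,-1],[0,0,0,0,-1]]]'

```text
clock: 16.25
eef_pos: [0.4378, 0.2351, 0.0259]
tool_rot: [0.755, 0.656, -0.002, -0.0]
ft_force: [-0.5, 0.5, -2.0]
grip_width: 0.0313
grasp_force: 59.8
```

Call:
apply_moves --targets '[[[0,0,-0.1,0,-1],[0,0,-0.1,0,-1],[0,0,-0.05,0,-1],[0,0,0,0,-1],[0,0,0,0,-1]]]'

```text
clock: 16.67
eef_pos: [0.4391, 0.2369, 0.0175]
tool_rot: [0.754, 0.656, 0.0, 0.0]
ft_force: [0.0, -0.7, -2.5]
grip_width: 0.0314
grasp_force: 60.1
```

Call:
apply_moves --targets '[[[0,0,-0.04,0,-1],[0,0,0,0,-1],[0,0,0,0,-1]]]'

```text
clock: 16.92
eef_pos: [0.4392, 0.237, 0.0172]
tool_rot: [0.754, 0.656, 0.001, 0.0]
ft_force: [-2.7, -1.7, 9.2]
grip_width: 0.0312
grasp_force: 61.5
```

Call:
apply_moves --targets '[[[0,0,0.03,0,1],[0,0,0,0,1],[0,0,0,0,1],[0,0,0,0,1],[0,0,0.3,0,1],[0,0,0.6,0,1],[0,0,0.8,0,1],[0,0,0.8,0,1]]]'

```text
clock: 17.58
eef_pos: [0.4378, 0.2362, 0.1167]
tool_rot: [0.754, 0.656, -0.001, -0.0]
ft_force: [1.3, 0.1, 0.1]
grip_width: 0.0856
grasp_force: 0.0
```

Call:
apply_moves --targets '[[[0,0,0.8,0,1],[0.4,-0.3,0.2,0,1],[0.72,-0.54,0,0,1],[0.72,-0.54,0,0,1],[0.72,-0.54,0,0,1],[0.72,-0.54,0,0,1],[0.72,-0.54,0,0,1],[0,0,0,0,1]]]'

```text
clock: 18.25
eef_pos: [0.6033, 0.1124, 0.1553]
tool_rot: [0.756, 0.654, 0.0, 0.001]
ft_force: [0.2, 0.9, -0.8]
grip_width: 0.0855
grasp_force: 0.0
```

```bash
python3 - <<'E'
from h import *
C=cam("top"); cv2.imwrite("pics/t7.png",cv2.resize(C[0][170:300,120:420],(800,347)))
print(get_obs()["eef_pos"])
P=bydepth(C)
for y0 in(.195,.28):
    s=P[(P[...,0]>.40)&(P[...,0]<.48)&(P[...,1]>y0)&(P[...,1]<y0+.08)&(P[...,2]>.065)&(P[...,2]<.11)]; print(len(s), s.mean(0) if len(s) else 0, s.max(0) if len(s) else 0)
E
```

```text
[0.60079232 0.11427154 0.1552547 ]
73 [0.43900693 0.23348163 0.07932368] [0.4542138 0.2426482 0.0974013]
190 [0.43793972 0.31957129 0.07654526] [0.45949013 0.33868012 0.08731439]
```

View pics/t7.png

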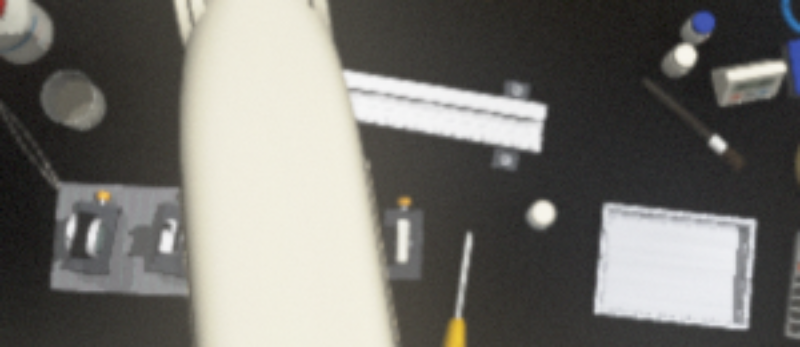

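The top view shows the lens (crop (87,237)) and the iris (165,237) upright on the mat, the rail clear, and the tray empty with corners (605,203) to (750,328). Next is the cell.

Call:
apply_moves --targets '[[[-0.04,0.07,-0.4,0,1],[0,0,-0.7,0,1],[0,0,-0.7,0,1],[0,0,-0.6,0,1],[0,0,-0.4,0,1],[0,0,0,0,1],[0,0,0,0,1]]]'

```text
clock: 18.88
eef_pos: [0.5955, 0.12, 0.0438]
tool_rot: [0.754, 0.657, -0.001, -0.001]
ft_force: [-0.8, -0.3, -0.0]
grip_width: 0.0855
grasp_force: 0.0
```

```bash
python3 - <<'E'
from h import *
W=cam("wrist"); P=bydepth(W); e=get_obs()["eef_pos"]; print(e)
s=P[(P[...,2]>.05)&(P[...,2]<.105)&(abs(P[...,0]-.599)<.022)&(abs(P[...,1]-.117)<.03)]
print(len(s), cv2.minAreaRect(s[:,:2].astype(np.float32)*1000), s.min(0),s.max(0))
E
```

```text
[0.59699693 0.12020199 0.04523111]
4675 ((600.3694458007812, 118.10480499267578), (19.55042266845703, 36.36110305786133), 81.93708801269531) [0.58144975 0.10657033 0.05000508] [0.61910632 0.12994794 0.10118358]
```

Call:
apply_moves --targets '[[[0.06,-0.06,-0.2,0,1],[0,0,-0.25,0,1],[0,0,-0.13,0,1],[0,0,0,0,1],[0,0,0,0,1]]]'

```text
clock: 19.35
eef_pos: [0.5991, 0.1169, 0.0209]
tool_rot: [0.755, 0.656, -0.001, -0.0]
ft_force: [0.0, 0.4, 0.4]
grip_width: 0.0852
grasp_force: 0.0
```

Call:
apply_moves --targets '[[[0,0,0,0,-1],[0,0,0,0,-1],[0,0,0,0,-1],[0,0,0,0,-1],[0,0,0,0,-1],[0,0,0,0,-1],[0,0,0,0,-1]]]'

```text
clock: 19.93
eef_pos: [0.6, 0.1172, 0.0219]
tool_rot: [0.754, 0.656, 0.0, 0.0]
ft_force: [0.6, 0.1, 1.8]
grip_width: 0.035
grasp_force: 60.3
```

Call:
apply_moves --targets '[[[0,0,0.02,0,-1],[-0.01,-0.07,0,0,-1],[-0.025,-0.175,0,0,-1],[-0.035,-0.25,0,0,-1],[-0.035,-0.25,0,0,-1],[-0.035,-0.25,0,0,-1],[-0.035,-0.25,0,0,-1],[-0.035,-0.25,0,0,-1]]]'

```text
clock: 20.6
eef_pos: [0.5906, 0.0557, 0.0219]
tool_rot: [0.755, 0.656, -0.0, -0.0]
ft_force: [0.1, 0.3, -1.9]
grip_width: 0.0353
grasp_force: 60.2
```

Call:
apply_moves --targets '[[[-0.042,-0.3,0,0,-1],[-0.049,-0.35,0,0,-1],[-0.049,-0.35,0,0,-1],[-0.049,-0.35,0,0,-1],[-0.049,-0.35,0,0,-1],[-0.049,-0.35,0,0,-1],[-0.049,-0.35,0,0,-1],[-0.042,-0.3,0,0,-1]]]'

```text
clock: 21.27
eef_pos: [0.5758, -0.0524, 0.0222]
tool_rot: [0.755, 0.656, -0.0, 0.0]
ft_force: [0.5, -0.3, -3.3]
grip_width: 0.0355
grasp_force: 60.2
```

Call:
apply_moves --targets '[[[-0.049,-0.35,0,0,-1],[-0.049,-0.35,0,0,-1],[-0.049,-0.35,0,0,-1],[-0.049,-0.35,0,0,-1],[-0.049,-0.35,0,0,-1],[-0.049,-0.35,0,0,-1],[-0.049,-0.35,0,0,-1],[-0.049,-0.35,0,0,-1]]]'

```text
clock: 21.93
eef_pos: [0.5602, -0.1641, 0.0222]
tool_rot: [0.755, 0.656, 0.0, 0.0]
ft_force: [0.1, 0.3, -2.9]
grip_width: 0.0353
grasp_force: 60.2
```

Call:
apply_moves --targets '[[[-0.049,-0.35,0,0,-1],[-0.035,-0.25,0,0,-1],[0,0,0,0,-1],[0,0,0,0,-1],[0,0,0.2,0,-1],[0,0,0.2,0,-1],[0,0,0.2,0,-1]]]'

```text
clock: 22.52
eef_pos: [0.5574, -0.1859, 0.0472]
tool_rot: [0.754, 0.657, 0.0, 0.0]
ft_force: [0.5, -0.6, -1.9]
grip_width: 0.0352
grasp_force: 60.1
```

Call:
apply_moves --targets '[[[0,0,0.5,0,-1],[0,0,0.7,0,-1],[-0.2,-0.13,0.6,0,-1],[-0.6,-0.39,0,0,-1],[-0.65,-0.42,0,0,-1],[-0.65,-0.42,0,0,-1],[-0.65,-0.42,0,0,-1],[-0.4,-0.26,0,0,-1]]]'

```text
clock: 23.18
eef_pos: [0.4291, -0.2689, 0.1195]
tool_rot: [0.755, 0.656, -0.0, 0.0]
ft_force: [-0.3, 0.3, -1.6]
grip_width: 0.0355
grasp_force: 60.6
```

Call:
apply_moves --targets '[[[-0.13,-0.09,0,0,-1],[0,0,0,0,-1],[0,0,0,0,-1]]]'

```text
clock: 23.43
eef_pos: [0.4269, -0.2718, 0.1192]
tool_rot: [0.754, 0.656, 0.001, 0.001]
ft_force: [0.1, -0.2, -2.4]
grip_width: 0.0353
grasp_force: 60.6
```

Call:
apply_moves --targets '[[[0,0,-0.3,0,-1],[0,0,-0.6,0,-1],[0,0,-0.6,0,-1],[0,0,-0.5,0,-1],[0,0,-0.3,0,-1],[0,0,-0.1,0,-1],[0,0,0,0,-1],[0,0,0,0,-1]]]'

```text
clock: 24.1
eef_pos: [0.4271, -0.2716, 0.0227]
tool_rot: [0.754, 0.657, 0.0, 0.0]
ft_force: [-0.0, 0.8, -2.6]
grip_width: 0.0353
grasp_force: 60.7
```

Call:
apply_moves --targets '[[[0,0,-0.07,0,-1],[0,0,0,0,-1],[0,0,0,0,-1]]]'

```text
clock: 24.35
eef_pos: [0.4264, -0.2721, 0.0201]
tool_rot: [0.754, 0.656, 0.0, 0.001]
ft_force: [-0.6, 0.3, -2.7]
grip_width: 0.0356
grasp_force: 60.7
```

Call:
apply_moves --targets '[[[0,0,-0.05,0,-1],[0,0,0,0,-1],[0,0,0,0,-1]]]'

```text
clock: 24.6
eef_pos: [0.4258, -0.2719, 0.0175]
tool_rot: [0.755, 0.656, 0.0, 0.0]
ft_force: [-1.0, -0.0, -3.6]
grip_width: 0.035
grasp_force: 60.7
```

Call:
apply_moves --targets '[[[0,0,-0.04,0,-1],[0,0,0,0,-1],[0,0,0,0,-1]]]'

```text
clock: 24.85
eef_pos: [0.4264, -0.2723, 0.0174]
tool_rot: [0.755, 0.656, 0.0, 0.001]
ft_force: [-1.2, 0.7, 7.6]
grip_width: 0.0354
grasp_force: 61.6
```

Call:
apply_moves --targets '[[[0,0,0.03,0,1],[0,0,0,0,1],[0,0,0,0,1],[0,0,0,0,1],[0,0,0.3,0,1],[0,0,0.6,0,1],[0,0,0.8,0,1],[0,0,0.8,0,1]]]'

```text
clock: 25.52
eef_pos: [0.4249, -0.2713, 0.1171]
tool_rot: [0.754, 0.656, -0.0, -0.001]
ft_force: [1.2, -0.4, 0.1]
grip_width: 0.0852
grasp_force: 0.0
```

Call:
apply_moves --targets '[[[0,0.2,0.8,0,1],[0,0.6,0.2,1.5,1],[0.08,0.9,0,1.5,1],[0.08,0.9,0,1.5,1],[0.08,0.9,0,1.5,1],[0.08,0.9,0,1.5,1],[0.08,0.9,0,0,1],[0,0.9,0,0,1]]]'

```text
clock: 26.18
eef_pos: [0.4421, -0.0222, 0.157]
tool_rot: [0.71, 0.704, 0.0, 0.0]
ft_force: [0.6, -0.3, 1.3]
grip_width: 0.0855
grasp_force: 0.0
```

Call:
apply_moves --targets '[[[0,0.5,0,0,1],[0,0,0,0,1],[0,0,0,0,1]]]'

```text
clock: 26.43
eef_pos: [0.4417, -0.003, 0.1569]
tool_rot: [0.709, 0.705, -0.0, 0.0]
ft_force: [-0.6, 0.2, 0.7]
grip_width: 0.0853
grasp_force: 0.0
```

```bash
python3 - <<'E'
from h import *
W=cam("wrist"); P=bydepth(W); e=get_obs()["eef_pos"]; print(e)
s=P[(P[...,2]>.05)&(P[...,2]<.09)&(abs(P[...,0]-.441)<.03)&(abs(P[...,1]-.009)<.03)]
if len(s): print(len(s), cv2.minAreaRect(s[:,:2].astype(np.float32)*1000), s.min(0),s.max(0))
C=cam("top"); P=bydepth(C); s=P[(abs(P[...,0]-.426)<.03)&(abs(P[...,1]+.272)<.03)&(P[...,2]>.06)&(P[...,2]<.13)]; print("cell",len(s),s.mean(0),s.max(0))
c=np.zeros((420,800,3),np.uint8); c[:,:560]=W[0]; c[:208,560:]=cv2.resize(C[0][235:305,335:415],(240,208)); cv2.imwrite("pics/c8.png",c)
E
```

```text
[ 0.44180342 -0.003889    0.15691139]
844 ((441.3064880371094, 8.362178802490234), (11.055744171142578, 39.9836540222168), 89.84204864501953) [0.42132589 0.00284289 0.0502269 ] [0.46130121 0.01391996 0.08161213]
cell 113 [ 0.42630997 -0.27100273  0.08256243] [ 0.44596023 -0.26086609  0.09817023]
```

View pics/c8.png

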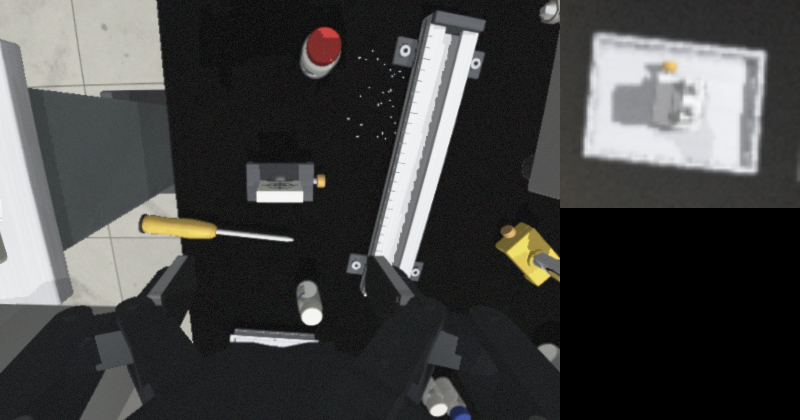

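The cell is upright in the tray (inset (680,100)). The target at (280,185) in the wrist view measures 40 x 11 mm, as specified. I'll grasp it.

Call:
apply_moves --targets '[[[0,0.3,-0.3,0,1],[0,0,-0.7,0,1],[0,0,-0.7,0,1],[0,0,-0.6,0,1],[0,0,-0.5,0,1],[0,0,-0.3,0,1],[0,0,0,0,1],[0,0,0,0,1]]]'

```text
clock: 27.2
eef_pos: [0.4413, 0.0069, 0.0326]
tool_rot: [0.711, 0.703, -0.001, -0.001]
ft_force: [-0.3, 0.3, -0.1]
grip_width: 0.0855
grasp_force: 0.0
```

Call:
apply_moves --targets '[[[0,0,-0.2,0,1],[0,0,-0.2,0,1],[0,0,-0.1,0,1],[0,0,0,0,1],[0,0,0,0,1]]]'

```text
clock: 27.62
eef_pos: [0.4417, 0.0081, 0.0129]
tool_rot: [0.71, 0.704, -0.0, -0.0]
ft_force: [-0.7, -0.2, 0.4]
grip_width: 0.0854
grasp_force: 0.0
```

Call:
apply_moves --targets '[[[0,0,0,0,-1],[0,0,0,0,-1],[0,0,0,0,-1],[0,0,0,0,-1],[0,0,0,0,-1],[0,0,0,0,-1],[0,0,0,0,-1]]]'

```text
clock: 28.2
eef_pos: [0.4422, 0.0082, 0.0134]
tool_rot: [0.71, 0.704, 0.0, 0.0]
ft_force: [-0.1, -0.3, 4.8]
grip_width: 0.0392
grasp_force: 60.0
```

Call:
apply_moves --targets '[[[0,0,0.2,0,-1],[0,0,0.4,0,-1],[0,0,0.6,0,-1],[0,0,0.7,0,-1],[0,0,0.7,0,-1],[0,0,0.6,0,-1],[0,0,0.3,0,-1],[0,0,0,0,-1]]]'

```text
clock: 28.87
eef_pos: [0.4438, 0.0081, 0.1561]
tool_rot: [0.71, 0.704, 0.002, 0.002]
ft_force: [0.6, 0.3, -1.9]
grip_width: 0.0391
grasp_force: 60.7
```

Call:
apply_moves --targets '[[[0.3,0.2,0,-1.5,-1],[0.6,0.42,0,-1.5,-1],[0.7,0.48,0,-1.5,-1],[0.7,0.48,0,-1.5,-1],[0.7,0.48,0,-1.5,-1],[0.6,0.42,0,-0.3,-1],[0.3,0.22,0,0,-1],[0,0,0,0,-1]]]'

```text
clock: 29.53
eef_pos: [0.5991, 0.1181, 0.1501]
tool_rot: [0.755, 0.655, -0.001, -0.001]
ft_force: [0.1, 0.2, -1.3]
grip_width: 0.0394
grasp_force: 61.0
```

Call:
apply_moves --targets '[[[0,0,0,0,-1],[0,0,0,0,-1]]]'

```text
clock: 29.7
eef_pos: [0.5962, 0.1154, 0.1515]
tool_rot: [0.756, 0.654, -0.002, -0.001]
ft_force: [-0.2, -0.2, -1.5]
grip_width: 0.0391
grasp_force: 61.0
```

```bash
cat > held.py <<'E'
from h import *
W=cam("wrist"); P=bydepth(W); o=get_obs(); e=o["eef_pos"]; q=o["tool_rot"]; print(e,"close-axis deg",np.degrees(2*np.arctan2(q[1],q[0]))-90)
for d in((.02,.045),):  # held top relative to eef: look at upright top
    s=P[(P[...,2]>e[2]+.04)&(P[...,2]<e[2]+.068)&(abs(P[...,0]-e[0])<.022)&(P[...,1]-e[1]>-.02)&(P[...,1]-e[1]<.02)]
    if len(s)>5: print("held",len(s),s.min(0),s.max(0))
cv2.imwrite("wl.png",W[0])
g=cv2.cvtColor(W[0],cv2.COLOR_BGR2GRAY); Q=P[(P[...,2]>.016)&(P[...,2]<.026)&(g>120)&(abs(P[...,0]-.585)<.06)]
for y in np.arange(-.12,.16,.03):
    t=Q[abs(Q[:,1]-y)<.008]
    if len(t)>15: print("rail",y.round(3),np.percentile(t[:,0],[3,97]).round(4),(np.percentile(t[:,0],[3,97]).mean()).round(4))
E
python3 held.py
```

```text
[0.59626212 0.11526582 0.15206198] close-axis deg -8.294389108256553
held 5909 [0.57426748 0.10762591 0.1920643 ] [0.61825914 0.13176758 0.21983518]
rail -0.06 [0.5517 0.5979] 0.5748
rail 0.09 [0.5756 0.6197] 0.5977
rail 0.12 [0.5772 0.6238] 0.6005
rail 0.15 [0.581  0.6275] 0.6043
```

Call:
apply_moves --targets '[[[0.08,0.02,-0.3,0,-1],[0,0,-0.6,0,-1],[0,0,-0.7,0,-1],[0,0,-0.6,0,-1],[0,0,-0.4,0,-1],[0,0,-0.2,0,-1],[0,0,0,0,-1],[0,0,0,0,-1]]]'

```text
clock: 30.42
eef_pos: [0.6008, 0.1165, 0.0411]
tool_rot: [0.756, 0.654, -0.0, -0.0]
ft_force: [0.3, -0.8, -0.7]
grip_width: 0.0391
grasp_force: 61.0
```

```bash
python3 held.py
```

```text
[0.60180121 0.1168155  0.04209642] close-axis deg -8.283591292255764
held 5890 [0.57980531 0.10403572 0.08211126] [0.62378195 0.13292347 0.11001561]
rail 0.03 [0.5656 0.6114] 0.5885
rail 0.12 [0.615  0.6254] 0.6202
rail 0.15 [0.5812 0.6269] 0.6041
```

Call:
apply_moves --targets '[[[-0.05,0,0,0,-1],[0,0,-0.15,0,-1],[0,0,-0.15,0,-1],[0,0,-0.1,0,-1],[0,0,-0.05,0,-1],[0,0,0,0,-1],[0,0,0,0,-1]]]'

```text
clock: 31.05
eef_pos: [0.5988, 0.1169, 0.0226]
tool_rot: [0.756, 0.654, -0.0, -0.0]
ft_force: [0.2, 0.3, -1.7]
grip_width: 0.0389
grasp_force: 61.0
```

Call:
apply_moves --targets '[[[0,0,-0.04,0,-1],[0,0,0,0,-1],[0,0,0,0,-1]]]'

```text
clock: 31.3
eef_pos: [0.5991, 0.1169, 0.0214]
tool_rot: [0.756, 0.654, 0.0, 0.0]
ft_force: [-1.0, -0.1, -1.6]
grip_width: 0.0393
grasp_force: 61.0
```

Call:
apply_moves --targets '[[[0,0,-0.03,0,-1],[0,0,0,0,-1],[0,0,0,0,-1]]]'

```text
clock: 31.55
eef_pos: [0.5994, 0.117, 0.0206]
tool_rot: [0.756, 0.654, 0.0, 0.0]
ft_force: [-0.3, -0.4, -0.8]
grip_width: 0.0389
grasp_force: 61.2
```

Call:
apply_moves --targets '[[[0,0,0,0,1],[0,0,0,0,1],[0,0,0,0,1],[0,0,0,0,1],[0,0,0.3,0,1],[0,0,0.6,0,1],[0,0,0.8,0,1],[0,0,0.8,0,1]]]'

```text
clock: 32.22
eef_pos: [0.5981, 0.1167, 0.1204]
tool_rot: [0.756, 0.654, -0.001, -0.001]
ft_force: [0.9, -0.3, -0.3]
grip_width: 0.085
grasp_force: 0.0
```

Call:
apply_moves --targets '[[[0,0,0.8,0,1],[-0.25,0.31,0.2,0,1],[-0.6,0.75,0,0,1],[-0.6,0.75,0,0,1],[-0.6,0.75,0,0,1],[-0.6,0.75,0,0,1],[-0.6,0.75,0,0,1],[-0.5,0.65,0,0,1]]]'

```text
clock: 32.88
eef_pos: [0.4467, 0.3069, 0.16]
tool_rot: [0.756, 0.655, -0.0, -0.0]
ft_force: [-0.4, 0.9, -0.8]
grip_width: 0.0854
grasp_force: 0.0
```

Call:
apply_moves --targets '[[[-0.22,0.3,0,0,1],[0,0,0,0,1],[0,0,-0.4,0,1],[0,0,-0.6,0,1],[0,0,-0.5,0,1],[0,0,-0.2,0,1],[0,0,0,0,1],[0,0,0,0,1]]]'

```text
clock: 33.55
eef_pos: [0.4404, 0.3168, 0.0922]
tool_rot: [0.756, 0.654, -0.0, 0.0]
ft_force: [0.1, -0.3, 0.8]
grip_width: 0.0853
grasp_force: 0.0
```

```bash
python3 - <<'E'
from h import *
C=cam("top"); S=cam("side"); P=bydepth(C); print(get_obs()["eef_pos"])
s=P[(abs(P[...,0]-.599)<.04)&(abs(P[...,1]-.117)<.03)&(P[...,2]>.07)&(P[...,2]<.11)]; print("target",len(s),s.mean(0),s.max(0))
c=np.zeros((400,800,3),np.uint8); c[:,:400]=cv2.resize(C[0][170:290,205:325],(400,400)); c[:,400:]=cv2.resize(S[0][150:270,220:340],(400,400)); cv2.imwrite("pics/c9.png",c)
W=cam("wrist"); P=bydepth(W)
s=P[(P[...,2]>.06)&(P[...,2]<.09)&(abs(P[...,0]-.438)<.03)&(abs(P[...,1]-.321)<.03)]
print("lens",len(s),s.min(0),s.max(0),cv2.minAreaRect(s[:,:2].astype(np.float32)*1000))
E
```

```text
[0.44131959 0.31769701 0.09349931]
target 54 [0.59471821 0.11669429 0.08455469] [0.61660221 0.12353171 0.09244548]
lens 2982 [0.41660133 0.30493277 0.0600361 ] [0.46088407 0.34030268 0.08256428] ((438.93353271484375, 323.26776123046875), (33.51763153076172, 43.578887939453125), 81.69886016845703)
```

View pics/c9.png

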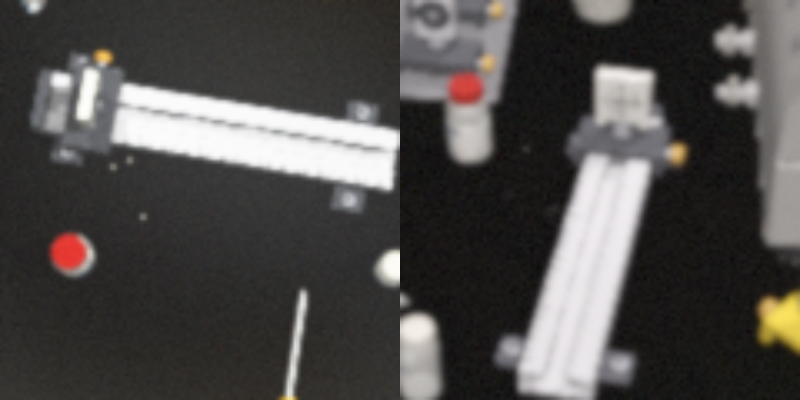

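The target is seated astride the rail by the end stop (crop (90,100)) and upright in the side view. Now the lens.

Call:
apply_moves --targets '[[[-0.06,0.1,-0.3,0,1],[0,0,-0.5,0,1],[0,0,-0.5,0,1],[0,0,-0.4,0,1],[0,0,-0.2,0,1],[0,0,0,0,1],[0,0,0,0,1]]]'

```text
clock: 34.28
eef_pos: [0.4383, 0.3216, 0.0169]
tool_rot: [0.756, 0.654, 0.0, 0.0]
ft_force: [0.2, 0.5, -0.2]
grip_width: 0.0856
grasp_force: 0.0
```

Call:
apply_moves --targets '[[[0,0,0,0,-1],[0,0,0,0,-1],[0,0,0,0,-1],[0,0,0,0,-1],[0,0,0,0,-1],[0,0,0,0,-1]]]'

```text
clock: 34.78
eef_pos: [0.4385, 0.3219, 0.0173]
tool_rot: [0.756, 0.654, 0.001, 0.0]
ft_force: [-1.2, -0.5, 6.5]
grip_width: 0.0433
grasp_force: 60.5
```

Call:
apply_moves --targets '[[[0,0,0.2,0,-1],[0,0,0.4,0,-1],[0,0,0.6,0,-1],[0,0,0.7,0,-1],[0,0,0.7,0,-1],[0,0,0.6,0,-1],[0,0,0.3,0,-1],[0,0,0,0,-1]]]'

```text
clock: 35.45
eef_pos: [0.4394, 0.3225, 0.1597]
tool_rot: [0.756, 0.654, 0.003, 0.0]
ft_force: [0.7, 0.6, -1.7]
grip_width: 0.0433
grasp_force: 61.3
```

Call:
apply_moves --targets '[[[0.19,-0.35,0,0,-1],[0.36,-0.66,0,0,-1],[0.38,-0.7,0,0,-1],[0.38,-0.7,0,0,-1],[0.38,-0.7,0,0,-1],[0.38,-0.7,0,0,-1],[0.38,-0.7,0,0,-1],[0.38,-0.7,0,0,-1]]]'

```text
clock: 36.12
eef_pos: [0.5502, 0.1112, 0.1543]
tool_rot: [0.756, 0.654, -0.002, -0.001]
ft_force: [-0.1, -0.2, -2.1]
grip_width: 0.0437
grasp_force: 61.4
```

Call:
apply_moves --targets '[[[0.38,-0.7,0,0,-1],[0.36,-0.66,0,0,-1],[0.19,-0.34,0,0,-1],[0,0,0,0,-1],[0,0,0,0,-1],[0,0,0,0,-1]]]'

```text
clock: 36.62
eef_pos: [0.5871, 0.0456, 0.1551]
tool_rot: [0.756, 0.655, -0.001, -0.001]
ft_force: [-0.4, 1.3, -2.0]
grip_width: 0.043
grasp_force: 61.5
```

Call:
apply_moves --targets '[[[0,0,-0.3,0,-1],[0,0,-0.6,0,-1],[0,0,-0.7,0,-1],[0,0,-0.6,0,-1],[0,0,-0.4,0,-1],[0,0,-0.2,0,-1],[0,0,0,0,-1],[0,0,0,0,-1]]]'

```text
clock: 37.28
eef_pos: [0.588, 0.0459, 0.0445]
tool_rot: [0.756, 0.655, -0.0, -0.0]
ft_force: [0.2, -0.3, -1.8]
grip_width: 0.043
grasp_force: 61.5
```

Call:
apply_moves --targets '[[[0,0,0,0,-1],[0,0,0,0,-1]]]'

```text
clock: 37.45
eef_pos: [0.5896, 0.0453, 0.046]
tool_rot: [0.756, 0.655, 0.001, 0.001]
ft_force: [0.0, 0.3, -2.0]
grip_width: 0.0435
grasp_force: 61.5
```

Call:
apply_moves --targets '[[[0,0,-0.15,0,-1],[0,0,-0.2,0,-1],[0,0,-0.15,0,-1],[0,0,-0.08,0,-1],[0,0,0,0,-1],[0,0,0,0,-1]]]'

```text
clock: 37.95
eef_pos: [0.5886, 0.0448, 0.0215]
tool_rot: [0.756, 0.654, 0.0, 0.0]
ft_force: [-0.4, -0.7, 3.2]
grip_width: 0.0434
grasp_force: 61.7
```

Call:
apply_moves --targets '[[[0,0,-0.04,0,-1],[0,0,0,0,-1],[0,0,0,0,-1]]]'

```text
clock: 38.2
eef_pos: [0.5891, 0.0449, 0.0214]
tool_rot: [0.756, 0.654, 0.001, 0.001]
ft_force: [-3.6, -0.5, 10.7]
grip_width: 0.0437
grasp_force: 62.8
```

Call:
apply_moves --targets '[[[0,0,0.04,0,1],[0,0,0,0,1],[0,0,0,0,1],[0,0,0,0,1],[0,0,0.3,0,1],[0,0,0.6,0,1],[0,0,0.8,0,1],[0,0,0.8,0,1]]]'

```text
clock: 38.87
eef_pos: [0.587, 0.0448, 0.1206]
tool_rot: [0.756, 0.654, -0.001, -0.001]
ft_force: [1.0, -0.2, -0.6]
grip_width: 0.0851
grasp_force: 0.0
```

Call:
apply_moves --targets '[[[0,0,0.8,0,1],[-0.25,0.32,0.2,0,1],[-0.6,0.77,0,0,1],[-0.6,0.77,0,0,1],[-0.6,0.77,0,0,1],[-0.6,0.77,0,0,1],[-0.6,0.77,0,0,1],[-0.5,0.63,0,0,1]]]'

```text
clock: 39.53
eef_pos: [0.4358, 0.2385, 0.1603]
tool_rot: [0.756, 0.655, -0.001, -0.0]
ft_force: [-0.4, -0.2, 0.2]
grip_width: 0.0852
grasp_force: 0.0
```

Call:
apply_moves --targets '[[[0,0,0,0,1],[0,0,0,0,1],[0,0,-0.4,0,1],[0,0,-0.6,0,1],[0,0,-0.5,0,1],[0,0,-0.2,0,1],[0,0,0,0,1],[0,0,0,0,1]]]'

```text
clock: 40.2
eef_pos: [0.4386, 0.2362, 0.0929]
tool_rot: [0.757, 0.654, -0.0, -0.0]
ft_force: [-0.3, -0.0, -0.1]
grip_width: 0.0853
grasp_force: 0.0
```

```bash
python3 - <<'E'
from h import *
C=cam("top"); P=bydepth(C); print(get_obs()["eef_pos"])
s=P[(abs(P[...,0]-.589)<.04)&(abs(P[...,1]-.045)<.03)&(P[...,2]>.07)&(P[...,2]<.11)]; print("lens",len(s),s.mean(0),s.max(0))
W=cam("wrist"); P=bydepth(W)
s=P[(P[...,2]>.045)&(P[...,2]<.1)&(abs(P[...,0]-.438)<.03)&(abs(P[...,1]-.236)<.03)]
print("iris",len(s),s.min(0),s.max(0),cv2.minAreaRect(s[:,:2].astype(np.float32)*1000))
E
```

```text
[0.43922006 0.23667227 0.09368856]
lens 177 [0.58609642 0.0455112  0.08028843] [0.60977483 0.06371059 0.09088126]
iris 1564 [0.4235769  0.22893439 0.04512782] [0.45580289 0.24558613 0.09667895] ((439.5551452636719, 237.82647705078125), (13.447372436523438, 31.984718322753906), 81.42821502685547)
```

Call:
apply_moves --targets '[[[0,0.01,-0.3,0,1],[0,0,-0.5,0,1],[0,0,-0.5,0,1],[0,0,-0.4,0,1],[0,0,-0.2,0,1],[0,0,0,0,1],[0,0,0,0,1]]]'

```text
clock: 40.88
eef_pos: [0.4389, 0.2376, 0.0178]
tool_rot: [0.756, 0.654, 0.0, 0.0]
ft_force: [0.4, 0.4, 0.3]
grip_width: 0.0856
grasp_force: 0.0
```

Call:
apply_moves --targets '[[[0,0,0,0,-1],[0,0,0,0,-1],[0,0,0,0,-1],[0,0,0,0,-1],[0,0,0,0,-1],[0,0,0,0,-1],[0,0,0,0,-1]]]'

```text
clock: 41.47
eef_pos: [0.4387, 0.2376, 0.0178]
tool_rot: [0.756, 0.654, 0.001, 0.0]
ft_force: [-0.0, -1.1, 5.7]
grip_width: 0.0313
grasp_force: 59.0
```

Call:
apply_moves --targets '[[[0,0,0.2,0,-1],[0,0,0.4,0,-1],[0,0,0.6,0,-1],[0,0,0.7,0,-1],[0,0,0.7,0,-1],[0,0,0.6,0,-1],[0,0,0.3,0,-1],[0,0,0,0,-1]]]'

```text
clock: 42.13
eef_pos: [0.44, 0.2383, 0.1603]
tool_rot: [0.756, 0.654, 0.003, 0.001]
ft_force: [0.4, 0.3, -3.1]
grip_width: 0.0316
grasp_force: 59.7
```

Call:
apply_moves --targets '[[[0.17,-0.35,0,0,-1],[0.33,-0.65,0,0,-1],[0.35,-0.7,0,0,-1],[0.35,-0.7,0,0,-1],[0.35,-0.7,0,0,-1],[0.35,-0.7,0,0,-1],[0.35,-0.7,0,0,-1],[0.35,-0.7,0,0,-1]]]'

```text
clock: 42.8
eef_pos: [0.5415, 0.0278, 0.1552]
tool_rot: [0.756, 0.654, -0.001, -0.001]
ft_force: [-0.1, 0.8, -2.0]
grip_width: 0.0312
grasp_force: 59.8
```

Call:
apply_moves --targets '[[[0.35,-0.7,0,0,-1],[0.33,-0.65,0,0,-1],[0.18,-0.42,0,0,-1],[0,0,0,0,-1],[0,0,0,0,-1],[0,0,0,0,-1]]]'

```text
clock: 43.3
eef_pos: [0.5754, -0.0411, 0.1555]
tool_rot: [0.756, 0.654, -0.001, -0.001]
ft_force: [-0.7, 0.3, -1.9]
grip_width: 0.0313
grasp_force: 59.8
```

Call:
apply_moves --targets '[[[0,0,-0.3,0,-1],[0,0,-0.6,0,-1],[0,0,-0.7,0,-1],[0,0,-0.6,0,-1],[0,0,-0.4,0,-1],[0,0,-0.2,0,-1],[0,0,0,0,-1],[0,0,0,0,-1]]]'

```text
clock: 43.97
eef_pos: [0.5765, -0.0406, 0.0452]
tool_rot: [0.756, 0.655, -0.0, -0.0]
ft_force: [0.3, 1.1, -1.2]
grip_width: 0.0314
grasp_force: 59.9
```

Call:
apply_moves --targets '[[[0,0,0,0,-1],[0,0,0,0,-1]]]'

```text
clock: 44.13
eef_pos: [0.578, -0.0413, 0.0467]
tool_rot: [0.756, 0.654, 0.001, 0.001]
ft_force: [0.1, -0.4, -2.2]
grip_width: 0.0311
grasp_force: 59.9
```

Call:
apply_moves --targets '[[[0,0,-0.15,0,-1],[0,0,-0.2,0,-1],[0,0,-0.15,0,-1],[0,0,-0.08,0,-1],[0,0,0,0,-1],[0,0,0,0,-1]]]'

```text
clock: 44.63
eef_pos: [0.5767, -0.0416, 0.0219]
tool_rot: [0.756, 0.654, 0.0, 0.0]
ft_force: [-1.3, -0.4, 2.0]
grip_width: 0.0311
grasp_force: 60.3
```

Call:
apply_moves --targets '[[[0,0,-0.03,0,-1],[0,0,0,0,-1],[0,0,0,0,-1]]]'

```text
clock: 44.88
eef_pos: [0.5771, -0.0416, 0.0219]
tool_rot: [0.756, 0.654, 0.0, 0.0]
ft_force: [-1.7, -0.1, 7.7]
grip_width: 0.0312
grasp_force: 61.1
```

Seated. I'll release, rise and clear the view to the +y side.

Call:
apply_moves --targets '[[[0,0,0.03,0,1],[0,0,0,0,1],[0,0,0,0,1],[0,0,0,0,1],[0,0,0.3,0,1],[0,0,0.6,0,1],[0,0,0.8,0,1],[0,0,0.8,0,1]]]'

```text
clock: 45.55
eef_pos: [0.5755, -0.0414, 0.1215]
tool_rot: [0.756, 0.654, -0.001, -0.001]
ft_force: [2.6, 1.1, -0.2]
grip_width: 0.0854
grasp_force: 0.0
```

Call:
apply_moves --targets '[[[0,0,0.9,0,1],[0,0,0.9,0,1],[-0.5,0,0.7,0,1],[-0.9,0,0.2,0,1],[-0.9,0,0,0,1],[-0.7,0,0,0,1],[0,0,0,0,1],[0,0,0,0,1]]]'

```text
clock: 46.22
eef_pos: [0.4557, -0.0415, 0.2302]
tool_rot: [0.756, 0.654, 0.0, 0.0]
ft_force: [1.5, -0.6, -0.2]
grip_width: 0.0857
grasp_force: 0.0
```

```bash
python3 - <<'E'
from h import *
W=cam("wrist"); P=bydepth(W); C=cam("top"); S=cam("side"); print(get_obs()["eef_pos"])
for n,x,y in(("target",.599,.117),("lens",.589,.0457),("iris",.577,-.0408)):
    s=P[(abs(P[...,0]-x)<.025)&(abs(P[...,1]-y)<.025)&(P[...,2]>.0765)&(P[...,2]<.11)]
    if len(s)>5: print(n,len(s),s.max(0),cv2.minAreaRect(s[:,:2].astype(np.float32)*1000))
c=np.zeros((420,800,3),np.uint8); c[:,:400]=W[0][:,130:530]; c[:,400:]=cv2.resize(S[0][150:360,140:340],(400,420)); cv2.imwrite("pics/c10.png",c)
P=bydepth(C); s=P[(abs(P[...,0]-.426)<.03)&(abs(P[...,1]+.272)<.03)&(P[...,2]>.06)&(P[...,2]<.13)]; print("cell",len(s),s.mean(0),s.max(0))
E
```

```text
[ 0.45787825 -0.0415438   0.22982764]
target 661 [0.61956686 0.12458046 0.08917259] ((598.8936767578125, 116.85891723632812), (11.010784149169922, 40.656394958496094), 83.24219512939453)
lens 1052 [0.61017718 0.060969   0.08756743] ((588.2073364257812, 44.66126251220703), (31.902450561523438, 43.198123931884766), 80.57633972167969)
iris 404 [ 0.59299525 -0.03427177  0.09962591] ((576.5350952148438, -41.31797409057617), (12.63540267944336, 32.55954360961914), 82.792236328125)
cell 112 [ 0.42644845 -0.27095216  0.08302767] [ 0.44564939 -0.26138966  0.1032201 ]
```

View pics/c10.png

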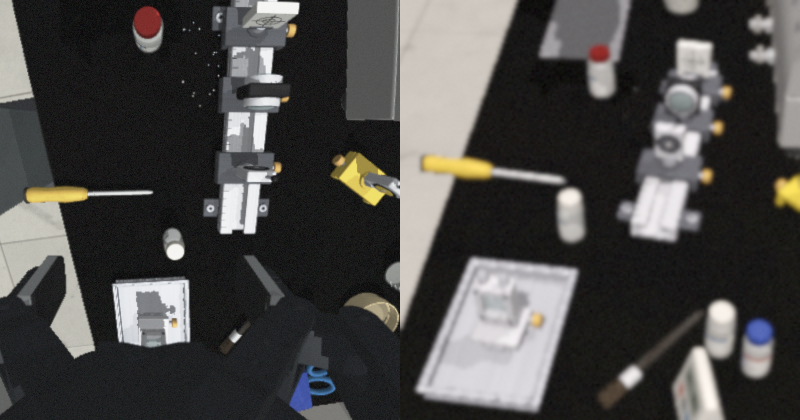

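The target (crop (262,20)), lens (260,92) and iris (247,165) all sit upright astride the rail within about 1–2 mm of their places. The cell stands upright in the tray (right half, (500,310)). I'll hand it in.

```bash
python3 -c "
from workcell import order
print(order.job_done())"
```

```text
the job is handed in; nothing more can be done
None
```

The job is handed in: the cell stands upright in the tray, the target is seated at the cell station, and the lens and iris are back on the rail within about 2 mm of where they started. I have not seen the judge's result.

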